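# Back off the shaker's knurled locking ring two turns and swing the clamp bar aside

## Robot

A 7-joint arm with a two-finger parallel gripper is mounted at the origin on the work surface. World frame = base frame: x ahead of the robot, y to its left, z up, the work surface at z = 0. Lengths are in m, angles in rad, forces in N, time in s.
With the tool pointing down it reaches from about 0.375 to 0.925 m from the base axis. Payload 3.1 kg.
Tool frame: the origin (TCP) lies at the very end of the fingers, on their centre line; the grasp point (between the pads) lies 19 mm behind it (robot.grip_depth is the y of the grasp point in the tool frame, in m); y points along the fingers, z is the direction in which the jaws open and shut, and the axes are right-handed (so a half turn about y gives the same grasp; the last joint's range is limited). The gripper opens to 85 mm and grips with 20 to 120 N. Pads are 22 mm wide; open, the fingers measure 114 mm over their backs; the gripper's body (76 mm by 85 mm) begins 54 mm behind the grasp point. The pads swing forward as they close: fully open they stand 13 mm farther back than shut.
Start: joints at [-1.218, 0.383, 0.044, 1.598, -0.018, 1.161, -0.05], TCP at [0.283, 0.585, 0.231] pointing down, gripper open.
Joint ranges: [-2.61, 2.61], [-0.41, 2.15], [-1.48, 1.57], [0, 2.5], [-1.57, 4.71], [0.05, 1.97], [-2.85, 2.85]. Speed limits (rad/s): [2.79, 2.79, 3.14, 3.14, 3.14, 3.14, 3.14].

## Interface

Orientations are given as a rotation vector (axis times angle).
In Python, from cell import robot gives the robot as it stands.
- The arm moves only by the tool servo_tool, never from a script. Its argument "commands" is a list that holds one entry, the list of rows, each a list of 4 numbers: the shift along the world's x, y, z in mm, then the turn about the world's z in degrees. A call has 1 to 12 rows; each row shifts and turns the pose as measured when the row begins; what a row does not reach is not made up. A row lasts 1/12 s, in which the tool goes at most 41.7 mm and 7.16 degrees, less where a joint would pass 70% of its speed; a pose out of reach is approached as far as the arm can. A call is refused whole if a number of a shift passes 41.7 or a number of a turn 7.16, either way. A call with a gripper value outside its range is refused whole. "gripper" is the finger opening in mm, from 0 to 85.4, set as the call begins (left out, the last holds). The fingers move at their own pace and stop on an object; the grip force is fixed at half the most. Time passes only in rows, so rows that do not move let the fingers close. It gives the time, the measured TCP pose, the force and the opening at its end, in the units of the state.
- robot.sense(): the state, without advancing time (a new reading comes with each control period).
- robot.snapshot(name): name is "side" or "top"; returns a dict with "pixels" (420x560x3 uint8, red, green, blue), "z_map" (420x560 float32, m along the optical axis (not along the pixel's ray), 0 where there is no reading), "fov_y" (degrees; the focal length in pixels is half the picture's height over the tangent of half this angle, whatever the lens; pixels are square), "cx", "cy" (the principal point, pixels), "R" (3x3) and "t" (3): a world point X has camera coordinates R X + t. Camera axes: x right, y down, z forward; pixel columns grow to the right and rows downward; lengths in m; the calibration is good to about 2 mm. A picture is of the moment at which its call begins.
- robot.job_done(): hands the job in, once; it reports no verdict.
Trained networks look in the newest picture that a camera, given by its name, has taken for a name from the list of things; names that differ only in an ending like _2 or _b are one class to them, and where a whole thing is asked for, a point or a joint stands for the part that bears it (a point fixed in the world has none). Each returns a list of dicts, best first, with "conf" (0 to 1); they miss things now and then, are a little off and sometimes report something else, mostly with a low value. They report only what shows in the picture. A call takes as long as a camera call.
- robot.recognise(query, camera): "centre" ([column, row] in pixels, amid what is visible of it).
- robot.masks_of(query, camera): "mask" (420x560 bool, what is visible of it) and "centre" ([column, row] in pixels, amid what is visible of it).
The state is a dict: "clock": time; "qpos": joint angles; "qvel": joint speeds; "joint_efforts": joint torques, N m; "position": TCP position; "ee_rot": TCP orientation; "force": force on the tool from outside, world axes, zero at the start; "moment": the same for the moment, N m; "finger_gap": finger opening in m.
Only numpy, scipy, OpenCV 4.12 (cv2) and the standard library are available. Lean on these libraries where they do the work, as an engineer would, in place of code of your own. Each camera call takes 0.05 s, during which the arm holds its last target.

## Task

Free the sample tubes on the white shaker: with shut fingers, roll a fingertip along the knurled rim of the steel locking ring to unscrew it anticlockwise (seen from above) to two full turns from tight; it starts already backed off by part of its first turn, so its orange mark passes the white pointer once and must stop beside it the second time. Only then push the blue pin of the clamp bar with a fingertip, anticlockwise and away from you, until the bar is swung about a quarter turn clear of the tubes. Work gently, grip and lift nothing, leave the tubes and the other labware where they stand, and do not run the ring on beyond the second meeting of the marks.

Things in the scene. Friction and masses are not known exactly. Their poses are not given: they have to be found in the camera images.
- shaker: White bench-top tube shaker, fixed to the bench: base 160 x 270 mm, 45 mm high, carrying an orange tube block, a clamp post, a clamp bar and on top a knurled locking ring. Origin on the bench, under the clamp post (the axis of ring and bar). z up, its y axis runs opposite to the shut clamp bar, its x axis points the way of the white pointer. It stands turned by up to 20 degrees.
- ring_center (a point): Centre of the knurled steel locking ring, on its upright axis, half-way up. The ring is 64 mm across over its 30 upright ribs (2 mm proud, 6.3 mm apart), 28 mm tall, from 144 to 172 mm above the bench; it stays at this height as it turns. A fixed black hub, 33 mm across, stands in its middle, 4 mm higher than the ring. There is free room for a finger all round the ring above the clamp bar, whose top is 138 mm above the bench.
- ring (a joint): Angle by which the ring has been unscrewed, rad, counted through all turns: 0 = tight (stop), grows anticlockwise seen from above (loosening); the orange mark stands at the white pointer at 0, 6.28, 12.57. Stays where it is left; about 0.05 N m of friction, so some 2 N along the rim turn it. Nothing stops it at two turns.
- ring_mark (a point): Centre of the orange radial stripe (12 x 10 mm) on top of the ring, 23.5 mm from the axis.
- pointer (a point): Outer end of the white pointer stripe (13 x 8 mm) on top of the fixed black hub, 14 mm from the axis.
- bar (a joint): Angle of the clamp bar, rad: 0 = shut, lying over the row of tubes; grows anticlockwise seen from above (away from the robot) to a stop at 1.5. Turns about the same upright axis as the ring, 0.15 N m of friction (about 1 N at the pin); stays where it is left.
- bar_pin (a point): Middle of the blue upright pin (14 mm thick, 40 mm tall, from 138 to 178 mm above the bench) on the free end of the aluminium clamp bar, 145 mm from the axis. The bar is 22 mm wide, 8 mm thick, underside 130 mm above the bench, and ends 20 mm beyond the pin.
- tube0: Capped clear sample tube, loose, 16 mm thick, 70 mm tall, standing in the orange block under the shut bar (nearest to the post); top 125 mm above the bench. Origin at its foot. Leave alone.
- tube1: Capped clear sample tube, loose, 16 mm thick, 70 mm tall, standing in the orange block under the shut bar (middle); top 125 mm above the bench. Origin at its foot. Leave alone.
- tube2: Capped clear sample tube, loose, 16 mm thick, 70 mm tall, standing in the orange block under the shut bar (farthest from the post); top 125 mm above the bench. Origin at its foot. Leave alone.
- spray: Turquoise spray bottle with a pink head, 62 mm across, 145 mm tall, loose, standing on the bench. Origin at the centre of its foot. Leave alone.
- reagent: Clear bottle with a purple cap, 64 mm across, 135 mm tall, loose, standing on the bench. Origin at the centre of its foot. Leave alone.
- jar: Amber jar with a white lid, 66 mm across, 90 mm tall, loose, standing on the bench. Origin at the centre of its foot. Leave alone.
- mortar: White mortar bowl, 80 mm across, 45 mm tall, loose, standing on the bench. Origin at the centre of its foot. Leave alone.

How it is judged:
By the outcome, as a careful person would: the job done as asked, in the order asked, and still so for the second after the job is handed in, with the robot touching nothing.
It also fails if it takes over 58 s, if anything falls off the work surface, if the arm or the gripper's body presses on something with over 40 N, if the wrist force passes 120 N, or if a joint passes its speed limit or range.

## Working session

There is one attempt and no reset: what is moved stays moved. The work goes in short steps, Python scripts to look and compute and a tool call to move; the robot and the scene stay as the last step left them, time stands still between calls to the robot, and variables do not carry over. Pictures are saved under pics/ and viewed, and the job is handed in when it is done.

Besides the shell and the picture viewer there is one more tool, called as a command line: name --argument value ..., lists and objects as JSON in quotes. servo_tool: Moves the arm, as the interface text tells. Its arguments: {"type":"object","properties":{"commands":{"type":"array"},"gripper":{"type":"number"}},"required":["commands"]}

```bash
mkdir -p pics; ls; python3 - <<'E'
from cell import robot
import cv2,numpy as np
print(robot.sense())
for n in("side","top"):
    s=robot.snapshot(n); cv2.imwrite(f"pics/{n}0.png",s["pixels"][:,:,::-1]); np.savez(f"/tmp/{n}0.npz",**s)
    print(n,s["fov_y"],s["cx"],s["cy"],s["R"].tolist(),s["t"].tolist())
    for q in("ring_center","ring_mark","pointer","bar_pin"):
        print(q,[(r["conf"],r["centre"]) for r in robot.recognise(q,n)][:2])
E
```

```text
pics
{'clock': 0.0, 'qpos': array([-1.21780283,  0.38384046,  0.04384132,  1.59961245, -0.01794533,
        1.16114837, -0.04992431]), 'qvel': array([ 1.12933787e-03,  4.43801440e-04,  5.17506323e-04, -6.54175530e-05,
       -7.15555867e-04,  8.44171400e-04,  1.61514039e-03]), 'joint_efforts': array([-3.82565804e-05, -4.33463144e+01,  1.02456708e+00, -2.49516231e+01,
        1.06420642e-02,  1.12920650e-02, -2.74196452e-06]), 'position': array([0.28277749, 0.58421526, 0.22986587]), 'ee_rot': array([-1.5443188 ,  0.35399409, -0.35322744]), 'force': array([-0.31237758, -0.72168734, -0.16183499]), 'moment': array([-0.03722366,  0.02223343, -0.03687942]), 'finger_gap': 0.08513587456698854}
side 43.72941762563368 279.2648120033893 207.89411614033656 [[0.9947272116534116, -0.10217412391633143, -0.008844365333882572], [-0.06691040810253522, -0.5812122701125386, -0.8109964823340369], [0.07772240142829627, 0.8073120496267598, -0.5849841731565558]] [-0.5593984678633362, 0.13505223618730489, 1.376782555546639]
ring_center [(0.71, [262.1, 216.2])]
ring_mark [(0.6, [253.6, 167.6])]
pointer [(0.73, [260.0, 218.7])]
bar_pin [(0.7, [272.1, 188.6])]
top 42.88080772443701 276.8845090906016 210.38668039139188 [[-0.010313531538137941, -0.9995972358822333, -0.026438552982547606], [-0.9951542284056818, 0.012846052193986312, -0.09748354029948625], [0.09778390845892801, 0.025305038226181804, -0.9948859041552792]] [0.02679596120752582, 0.5495993469219141, 1.4891739353148834]
ring_center [(0.8, [250.9, 218.2])]
ring_mark [(0.62, [231.4, 217.0])]
pointer [(0.79, [250.2, 215.8])]
bar_pin [(0.57, [261.0, 206.3]), (0.27, [231.5, 218.7])]
```

```bash
python3 - <<'E'
import cv2
for n,(u,v) in(("side",(262,210)),("top",(250,216))):
    a=cv2.imread(f"pics/{n}0.png"); c=a[v-70:v+70,u-93:u+93]
    cv2.imwrite(f"pics/{n}0c.png",cv2.resize(c,None,fx=4.2,fy=4.2,interpolation=2))
E
```

```text
(no output)
```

View pics/side0.png

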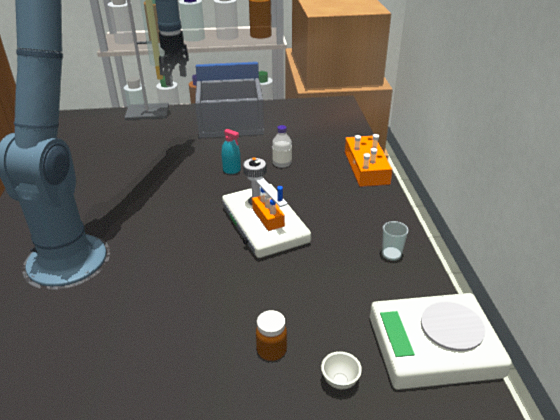

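View pics/top0.png

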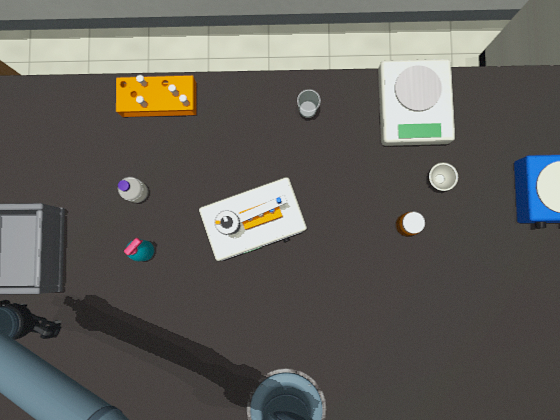

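```bash
ls pics
```

```text
side0.png
side0c.png
top0.png
top0c.png
```

View pics/side0c.png

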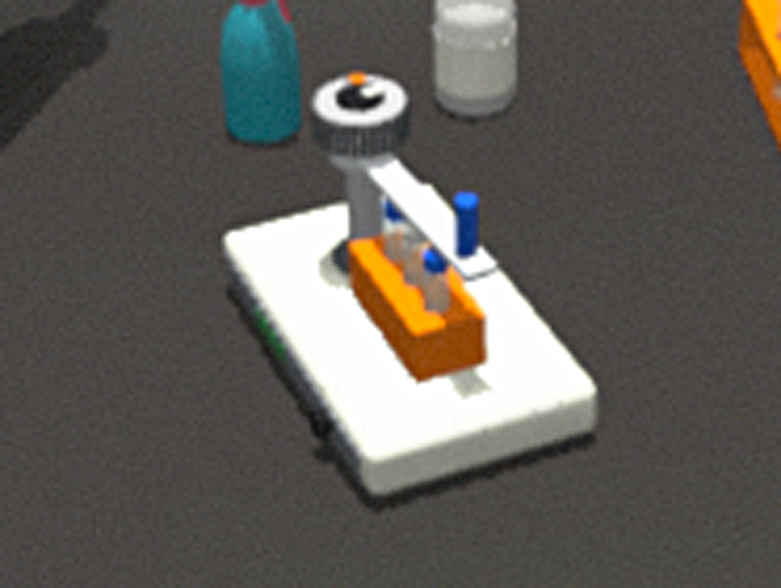

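View pics/top0c.png

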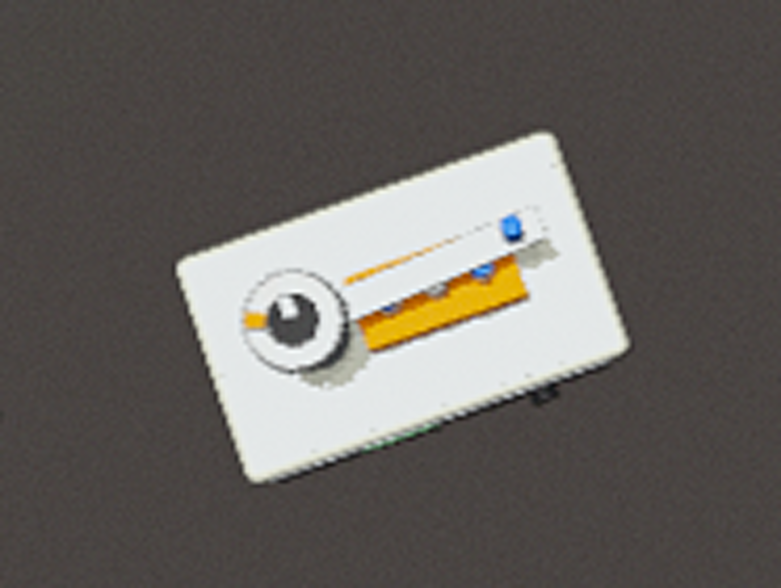

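The top picture shows the ring at about (228,222), with the orange mark to its left and the pointer up and slightly left. The mark is therefore about 70° past the pointer, and the bar and blue pin (279,201) lie to the right. Next I'll measure the geometry.

```bash
cat > h.py <<'E'
import numpy as np,cv2
from scipy.spatial.transform import Rotation as Rn
def f(s): return 210/np.tan(np.radians(float(s["fov_y"]))/2)
def bp(s,uv,z):
    "pixel -> world on plane z"
    R,t=s["R"],s["t"]; C=-R.T@t
    d=R.T@np.array([(uv[0]-s["cx"])/f(s),(uv[1]-s["cy"])/f(s),1.])
    return C+d*(z-C[2])/d[2]
def proj(s,X):
    c=s["R"]@np.asarray(X)+s["t"]; return np.array([s["cx"],s["cy"]])+f(s)*c[:2]/c[2]
def col(s,kind,roi):
    hsv=cv2.cvtColor(np.ascontiguousarray(s["pixels"]),cv2.COLOR_RGB2HSV).astype(int)
    H,S,V=hsv[...,0],hsv[...,1],hsv[...,2]
    if kind=="o": m=(H>5)&(H<25)&(S>120)&(V>90)
    if kind=="b": m=(H>100)&(H<125)&(S>110)&(V>80)
    u0,u1,v0,v1=roi; k=np.zeros_like(m); k[v0:v1,u0:u1]=1
    return m&k
E
python3 - <<'E'
from h import *
s=dict(np.load("/tmp/top0.npz")); S=dict(np.load("/tmp/side0.npz"))
for n,q in(("top",s),("side",S)): print(n,"cam",-q["R"].T@q["t"])
# rectify at z=.172: patch around ring
import cv2
c0=bp(s,(228,222),.172);print("c0",c0)
# depth points with z near .172
def pts(s):
    v,u=np.mgrid[0:420,0:560]; z=s["z_map"]; c=np.stack([(u-s["cx"])/f(s)*z,(v-s["cy"])/f(s)*z,z],-1)
    return (c-s["t"])@s["R"]
for n,q in(("top",s),("side",S)):
    P=pts(q); r=np.hypot(P[...,0]-c0[0],P[...,1]-c0[1])
    m=(r<.05)&(P[...,2]>.164)&(P[...,2]<.185)&(q["z_map"]>0)
    A=P[m]; print(n,m.sum(),A.mean(0),A.min(0),A.max(0))
    cc,rr=cv2.minEnclosingCircle((A[:,:2]*1000).astype(np.float32)); print(cc,rr)
    for k,z in(("o",.172),("b",.178)):
        mm=col(q,k,(215,240,205,235) if k=="o" and n=="top" else (240,265,150,175) if k=="o" else (265,295,185,215) if n=="top" else (270,285,180,205))
        v,u=np.where(mm); 
        if len(u): print(k,len(u),u.mean(),v.mean(),bp(q,(u.mean(),v.mean()),z)); 
M=Rn.from_rotvec([-1.5443188,0.35399409,-0.35322744]).as_matrix();print(M)
E
```

```text
top cam [ 0.40159523 -0.01795862  1.53584349]
side cam [ 0.45847843 -1.09015518  0.90997537]
c0 [0.50733989 0.14242952 0.172     ]
top 453 [0.5071195  0.1470905  0.17377047] [0.47667718 0.11639143 0.16492495] [0.53881505 0.17894164 0.18407997]
(507.6667175292969, 147.80816650390625) 31.99323081970215
o 15 217.66666666666666 221.93333333333334 [0.50783917 0.16901307 0.172     ]
b 29 276.37931034482756 202.9655172413793 [0.55412664 0.01767321 0.178     ]
side 259 [0.51008504 0.13827294 0.17199395] [0.47878789 0.11228308 0.16425562] [0.54167346 0.18048523 0.17961605]
(512.4530639648438, 145.2503662109375) 35.2795524597168
o 12 253.58333333333334 158.08333333333334 [0.50978886 0.17187681 0.172     ]
b 96 278.0208333333333 194.51041666666666 [ 0.55846145 -0.02321668  0.178     ]
[[ 9.00114747e-01 -1.04680477e-03  4.35651635e-01]
 [-4.35652880e-01 -2.39761484e-03  9.00111559e-01]
 [ 1.02283747e-04 -9.99996578e-01 -2.61417199e-03]]
```

```bash
python3 - <<'E'
from h import *
s=dict(np.load("/tmp/top0.npz")); S=dict(np.load("/tmp/side0.npz"))
def tops(s,c,n=400,px=.0002,z=.172):
    g=(np.arange(n)-n/2)*px
    X=np.stack(np.meshgrid(c[0]-g,c[1]-g,indexing="ij"),-1).reshape(-1,2) # rows: x down, cols: y decreasing
    P=np.c_[X,np.full(len(X),z)]; cam=P@s["R"].T+s["t"]
    uv=(np.array([s["cx"],s["cy"]])+f(s)*cam[:,:2]/cam[:,2:]).astype(np.float32).reshape(n,n,2)
    return cv2.remap(s["pixels"],uv[...,0],uv[...,1],cv2.INTER_CUBIC)
c=(.508,.146)
ims=[]
for q in(s,S):
    im=tops(q,c)[:,:,::-1].copy()
    for r in(32,): cv2.circle(im,(200,200),int(r*5),(0,255,0),1)
    cv2.drawMarker(im,(200,200),(0,0,255))
    ims.append(im)
cv2.imwrite("pics/rect0.png",np.hstack(ims))
E
```

```text
(no output)
```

View pics/rect0.png

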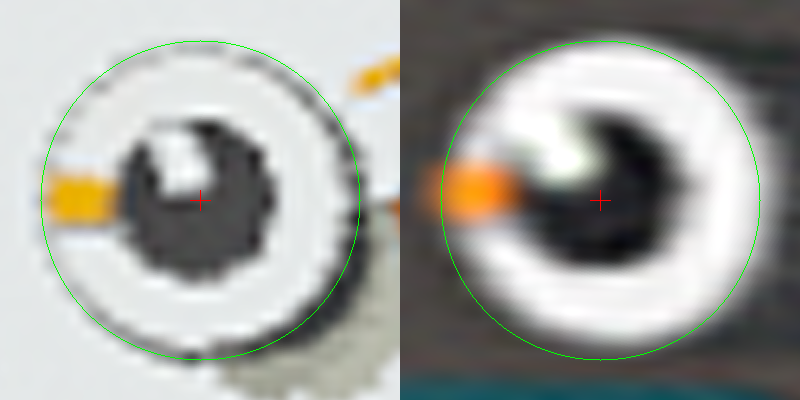

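servo_tool --commands '[[[14,-20,0,-7],[14,-20,0,-7],[14,-20,0,-7],[14,-20,0,-7],[14,-20,0,-7],[14,-20,0,-7],[14,-20,0,-7],[14,-20,0,-7],[14,-20,0,-7],[14,-20,0,-7],[14,-20,0,-7],[14,-20,0,-7]]]' --gripper 0

```text
clock: 1.5
position: [0.4484, 0.3427, 0.2332]
ee_rot: [-0.997, 1.479, -1.473]
force: [0.4, -0.8, -0.1]
finger_gap: -0.0
```

servo_tool --commands '[[[13,-20,0,-7],[13,-20,0,-7],[13,-20,0,-7],[13,-20,0,-7],[13,-20,0,-7],[13,-20,0,-7],[13,-20,-10,-7],[13,-20,-20,-7],[13,-20,-20,-7],[13,-17,-20,-7],[0,0,0,0]]]'

```text
clock: 2.42
position: [0.5894, 0.131, 0.1675]
ee_rot: [-0.1, -2.199, 2.207]
force: [-0.9, -0.8, 0.1]
finger_gap: 0.0001
```

```bash
cat > st.py <<'E'
from h import *
from cell import robot
C=np.array([.5085,.1465])
def st():
    s=robot.sense(); M=Rn.from_rotvec(s["ee_rot"]).as_matrix()
    p=s["position"]; d=p[:2]-C
    phi=np.degrees(np.arctan2(d[1],d[0])); yaw=np.degrees(np.arctan2(M[1,0],M[0,0]))
    fr=s["force"][:2]@d/np.linalg.norm(d); ft=s["force"][:2]@np.array([-d[1],d[0]])/np.linalg.norm(d)
    print("t %.2f p %s phi %.1f r %.1fmm xyaw-180 %.1f  F %s Fr %.1f Ft %.1f tilt %.3f q7 %.2f"%(s["clock"],p.round(4),phi,1e3*np.hypot(*d),(yaw-180)%360,s["force"].round(1),fr,ft,M[2,1]+1,s["qpos"][6]),s["qpos"].round(2))
    return s
E
python3 -c "
from st import *
st()"
```

```text
t 2.42 p [0.5894 0.131  0.1675] phi -10.8 r 82.4mm xyaw-180 356.4  F [-0.9 -0.8  0.1] Fr -0.8 Ft -1.0 tilt 0.000 q7 -1.69 [-0.84  0.41  0.67  1.82 -0.29  0.99 -1.69]
```

servo_tool --commands '[[[-8,4,-6,0],[-8,4,-6,0],[-8,4,-6,0],[-6,0,0,0],[-3,0,0,0],[0,0,0,0]]]'

```text
clock: 2.92
position: [0.5534, 0.1485, 0.1497]
ee_rot: [-0.093, -2.21, 2.211]
force: [3.6, -1.3, -1.5]
finger_gap: -0.0001
```

```bash
python3 -c "
from st import *
st()"
```

```text
t 2.92 p [0.5534 0.1485 0.1497] phi 2.6 r 45.0mm xyaw-180 357.0  F [ 3.6 -1.3 -1.5] Fr 3.6 Ft -1.5 tilt 0.001 q7 -1.73 [-0.9   0.36  0.67  1.91 -0.27  0.93 -1.73]
```

```bash
cat > gen.py <<'E'
import sys,numpy as np
phi,n,st,r,b=[float(a) for a in sys.argv[1:6]]
o=[]
for i in range(int(n)):
    a=np.radians(phi+i*st); c=np.radians(phi+(i+1)*st)
    d=r*np.array([np.cos(c)-np.cos(a),np.sin(c)-np.sin(a)])-b*np.array([np.cos(c),np.sin(c)])
    o.append([round(float(d[0]),1),round(float(d[1]),1),0,st])
print(o)
E
python3 gen.py 3 12 5.5 43.5 0.8
```

```text
[[-1.2, 4.0, 0, 5.5], [-1.6, 3.9, 0, 5.5], [-2.0, 3.7, 0, 5.5], [-2.3, 3.5, 0, 5.5], [-2.6, 3.3, 0, 5.5], [-2.9, 3.0, 0, 5.5], [-3.2, 2.7, 0, 5.5], [-3.5, 2.4, 0, 5.5], [-3.7, 2.1, 0, 5.5], [-3.9, 1.7, 0, 5.5], [-4.0, 1.3, 0, 5.5], [-4.1, 0.9, 0, 5.5]]
```

Testing with half of it first.

servo_tool --commands '[[[-1,4,0,6],[-1.5,4,0,6],[-2,3.7,0,6],[-2.3,3.5,0,6],[-2.6,3.3,0,6],[-2.9,3,0,5.5]]]'

```text
clock: 3.42
position: [0.5428, 0.1748, 0.1555]
ee_rot: [-0.538, 1.878, -1.848]
force: [0.3, -0.0, 0.4]
finger_gap: 0.0002
```

```bash
cat > look.py <<'E'
from st import *
import sys
def rect(s,c,z,n=400,px=.0002):
    g=(np.arange(n)-n/2)*px
    X=np.stack(np.meshgrid(c[0]-g,c[1]-g,indexing="ij"),-1).reshape(-1,2)
    cam=np.c_[X,np.full(len(X),z)]@s["R"].T+s["t"]
    uv=(np.array([s["cx"],s["cy"]])+f(s)*cam[:,:2]/cam[:,2:]).astype(np.float32).reshape(n,n,2)
    return cv2.remap(s["pixels"],uv[...,0],uv[...,1],cv2.INTER_CUBIC)
def look(tag,cams=("top","side")):
    ims=[]
    for n in cams:
        s=robot.snapshot(n); np.savez(f"/tmp/{n}_{tag}.npz",**s)
        im=rect(s,C,.172)
        hsv=cv2.cvtColor(np.ascontiguousarray(im),cv2.COLOR_RGB2HSV).astype(int)
        v,u=np.mgrid[0:400,0:400]; x=(200-v)*.2; y=(200-u)*.2
        c0=(0,.5) if n=="top" else (1.,1.)
        rr=np.hypot(x-c0[0],y-c0[1])
        m=(hsv[...,0]>5)&(hsv[...,0]<25)&(hsv[...,1]>120)&(hsv[...,2]>90)&(rr>16)&(rr<32)
        if m.sum()>50:
            mx,my=x[m].mean()-c0[0],y[m].mean()-c0[1]
            print(n,"mark angle %.1f r %.1f n %d -> past pointer %.1f"%(np.degrees(np.arctan2(my,mx)),np.hypot(mx,my),m.sum(),(np.degrees(np.arctan2(my,mx))-19.6)%360))
        ims.append(im[:,:,::-1])
    cv2.imwrite(f"pics/{tag}.png",np.hstack(ims))
if __name__=="__main__":
    st(); look(sys.argv[1],sys.argv[2:] or ("top","side"))
E
python3 look.py a1
```

```text
t 3.42 p [0.5428 0.1748 0.1555] phi 39.5 r 44.5mm xyaw-180 34.5  F [ 0.3 -0.   0.4] Fr 0.2 Ft -0.2 tilt 0.001 q7 -1.16 [-0.82  0.32  0.52  1.91 -0.22  0.92 -1.16]
side mark angle 90.7 r 23.9 n 3482 -> past pointer 71.1
```

View pics/a1.png

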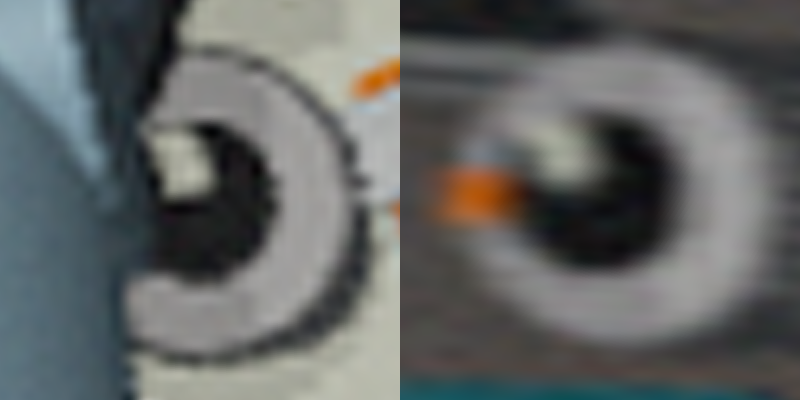

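servo_tool --commands '[[[-1.6,-1.2,-3,2],[-1.6,-1.2,-3,2],[-1.6,-1.2,0,0]]]'

```text
clock: 3.77
position: [0.5417, 0.1755, 0.1529]
ee_rot: [-0.578, 1.839, -1.8]
force: [3.0, 1.9, -1.9]
finger_gap: 0.0
```

```bash
python3 -c "
from st import *
st()"; python3 gen.py 39 6 5.5 43.5 2
```

```text
t 3.77 p [0.5417 0.1755 0.1529] phi 41.2 r 44.1mm xyaw-180 38.1  F [ 3.   1.9 -1.9] Fr 3.6 Ft -0.5 tilt 0.002 q7 -1.10 [-0.81  0.31  0.51  1.93 -0.22  0.9  -1.1 ]
[[-4.2, 1.7, 0, 5.5], [-4.4, 1.3, 0, 5.5], [-4.5, 0.9, 0, 5.5], [-4.5, 0.4, 0, 5.5], [-4.5, 0.0, 0, 5.5], [-4.5, -0.4, 0, 5.5]]
```

```bash
cat > gen.py <<'E'
import sys,numpy as np
# phi, n, step deg, bias mm, extra tangential mm
phi,n,st,b,ex=[float(a) for a in sys.argv[1:6]]
o=[]
for i in range(int(n)):
    a=np.radians(phi+(i+.5)*st)
    e=np.array([np.cos(a),np.sin(a)]);t=np.array([-e[1],e[0]])
    d=t*(2*44*np.sin(np.radians(st/2))+ex)-b*e
    o.append([round(float(d[0]),1),round(float(d[1]),1),-.5,st])
print(o)
E
python3 gen.py 41 6 5.5 4 1.2
```

```text
[[-6.6, 1.2, -0.5, 5.5], [-6.7, 0.5, -0.5, 5.5], [-6.7, -0.1, -0.5, 5.5], [-6.7, -0.8, -0.5, 5.5], [-6.6, -1.4, -0.5, 5.5], [-6.4, -2.0, -0.5, 5.5]]
```

servo_tool --commands '[[[-6.6,1.2,-0.5,5.5],[-6.7,0.5,-0.5,5.5],[-6.7,-0.1,-0.5,5.5],[-6.7,-0.8,-0.5,5.5],[-6.6,-1.4,-0.5,5.5],[-6.4,-2.0,-0.5,5.5]]]'

```text
clock: 4.27
position: [0.5147, 0.1894, 0.1566]
ee_rot: [-0.951, 1.454, -1.377]
force: [2.2, 4.0, -2.4]
finger_gap: -0.0002
```

```bash
python3 look.py a2 side
```

```text
t 4.27 p [0.5147 0.1894 0.1566] phi 81.8 r 43.4mm xyaw-180 72.0  F [ 2.2  4.  -2.4] Fr 4.2 Ft -1.6 tilt 0.005 q7 -0.55 [-0.74  0.24  0.39  1.98 -0.21  0.87 -0.55]
side mark angle 130.9 r 23.4 n 3816 -> past pointer 111.3
```

View pics/a2.png

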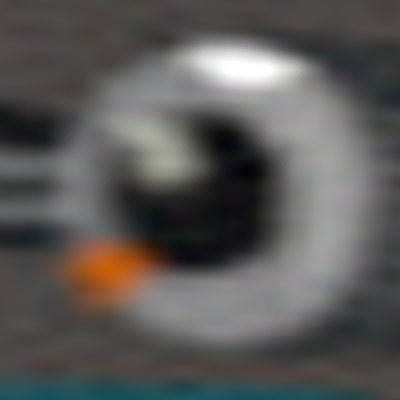

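```bash
cat >> st.py <<'E'
def tilt():
    s=robot.sense(); M=Rn.from_rotvec(s["ee_rot"]).as_matrix()
    # y axis = pointing dir; horizontal comps in world and in tool-yaw frame
    y=M[:,1]; a=np.arctan2(M[1,0],M[0,0])
    d=s["position"][:2]-C; e=d/np.linalg.norm(d); t=np.array([-e[1],e[0]])
    print("finger dir deg: world",np.degrees(y[:2]).round(1),"out %.1f tan %.1f"%(np.degrees(y[:2]@e),np.degrees(y[:2]@t)))
_o=st
def st():
    s=_o(); tilt(); return s
E
python3 -c "
from st import *
st()"
```

```text
t 4.32 p [0.5136 0.1895 0.1566] phi 83.3 r 43.3mm xyaw-180 72.2  F [ 1.6  5.7 -1.7] Fr 5.8 Ft -1.0 tilt 0.005 q7 -0.54 [-0.74  0.24  0.39  1.98 -0.21  0.87 -0.54]
finger dir deg: world [2.5 5. ] out 5.3 tan -1.9
```

```bash
cat > orb.py <<'E'
from st import *
import sys
# n rows, adv mm along path per row, extra lag, bias, dz, yaw per row, tilt-free
n,adv,ex,b,dz=[float(x) for x in sys.argv[1:6]]
bz=float(sys.argv[6]) if len(sys.argv)>6 else 12.
R=32.3; ax=11.
s=robot.sense(); M=Rn.from_rotvec(s["ee_rot"]).as_matrix(); yaw=np.arctan2(M[1,0],M[0,0])
Cc=C*1000
# path in tool-yaw frame
P=[];N=[]
hs=[ax,bz]
for q in range(4):
    th0=q*np.pi/2; e=np.array([np.cos(th0),np.sin(th0)]);t=np.array([-e[1],e[0]])
    hn,ht=(ax,bz) if q%2==0 else (bz,ax)
    for u in np.arange(-ht,ht,.1): P.append(e*(R+hn)+t*u);N.append(e)
    for th in np.arange(0,np.pi/2,.1/R):
        k=np.array([np.cos(th0+th),np.sin(th0+th)]);P.append(e*hn+t*ht+R*k);N.append(k)
P=np.array(P);N=np.array(N)
Q=np.array([[np.cos(yaw),-np.sin(yaw)],[np.sin(yaw),np.cos(yaw)]])
P=P@Q.T;N=N@Q.T
L=len(P)
d=s["position"][:2]*1000-Cc
i=np.argmin(np.hypot(*(P-d).T)); gap=(d-P[i])@N[i]
nang=np.degrees(np.arctan2(N[:,1],N[:,0]))
rows=[]
for k in range(int(n)):
    j=(i+int(adv*10))%L
    t=np.array([-N[j][1],N[j][0]])
    v=P[j]-P[i]+ex*t-b*N[j]
    rows.append([round(float(v[0]),1),round(float(v[1]),1),dz,0]); i=j
print("gap %.1f contact angle now %.0f -> end %.0f"%(gap,nang[np.argmin(np.hypot(*(P-d).T))],nang[i]))
print(rows)
E
sed -i 's/\[.5085,.1465\]/[.509,.1465]/' st.py
python3 orb.py 8 7 1.2 3.5 -1.5
```

```text
gap -0.9 contact angle now 72 -> end 162
[[-8.6, -1.3, -1.5, 0], [-8.1, -2.9, -1.5, 0], [-7.3, -4.6, -1.5, 0], [-6.1, -6.1, -1.5, 0], [-4.7, -7.2, -1.5, 0], [-3.0, -8.1, -1.5, 0], [-1.2, -8.5, -1.5, 0], [0.5, -8.7, -1.5, 0]]
```

servo_tool --commands '[[[-8.6,-1.3,-1.5,0],[-8.1,-2.9,-1.5,0],[-7.3,-4.6,-1.5,0],[-6.1,-6.1,-1.5,0],[-4.7,-7.2,-1.5,0],[-3.0,-8.1,-1.5,0]]]'

```text
clock: 4.82
position: [0.4757, 0.175, 0.1551]
ee_rot: [-0.932, 1.458, -1.356]
force: [-3.7, 6.2, 6.7]
finger_gap: -0.0003
```

```bash
python3 look.py a3 side; python3 orb.py 8 7 1.2 3.5 -1.5
```

```text
t 4.82 p [0.4757 0.175  0.1551] phi 139.5 r 43.8mm xyaw-180 72.3  F [-3.7  6.2  6.7] Fr 6.9 Ft -2.3 tilt 0.008 q7 -0.54 [-0.74  0.16  0.39  2.09 -0.2   0.83 -0.54]
finger dir deg: world [3.  6.3] out 1.8 tan -6.8
side mark angle -148.3 r 24.4 n 3710 -> past pointer 192.1
gap -2.8 contact angle now 154 -> end -145
[[0.6, -8.7, -1.5, 0], [0.8, -8.9, -1.5, 0], [0.8, -8.9, -1.5, 0], [1.0, -8.7, -1.5, 0], [2.4, -8.3, -1.5, 0], [4.1, -7.6, -1.5, 0], [5.6, -6.5, -1.5, 0], [6.9, -5.1, -1.5, 0]]
```

View pics/a3.png

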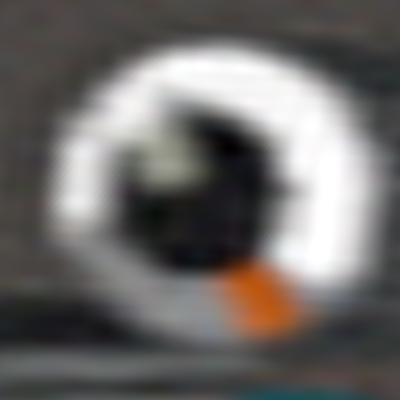

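```bash
python3 orb.py 8 7 1.2 3.5 -0.5 9
```

```text
gap 0.2 contact angle now 155 -> end -145
[[0.6, -8.7, -0.5, 0], [0.8, -8.9, -0.5, 0], [0.8, -8.9, -0.5, 0], [1.0, -8.7, -0.5, 0], [2.5, -8.2, -0.5, 0], [4.2, -7.5, -0.5, 0], [5.7, -6.4, -0.5, 0], [7.0, -5.1, -0.5, 0]]
```

servo_tool --commands '[[[0.6,-8.7,-0.5,0],[0.8,-8.9,-0.5,0],[0.8,-8.9,-0.5,0],[1.0,-8.7,-0.5,0],[2.5,-8.2,-0.5,0],[4.2,-7.5,-0.5,0]]]'

```text
clock: 5.37
position: [0.4678, 0.1265, 0.1502]
ee_rot: [-0.956, 1.481, -1.339]
force: [0.1, -0.3, -0.8]
finger_gap: -0.0001
```

```bash
python3 look.py a4 side; python3 orb.py 8 7 1.2 3.5 -0.5 9
```

```text
t 5.37 p [0.4678 0.1265 0.1502] phi -154.1 r 45.8mm xyaw-180 72.3  F [ 0.1 -0.3 -0.8] Fr -0.0 Ft 0.3 tilt 0.007 q7 -0.42 [-0.68  0.14  0.43  2.12 -0.22  0.86 -0.42]
finger dir deg: world [1.3 6.7] out -4.1 tan -5.5
side mark angle -107.6 r 23.4 n 3843 -> past pointer 232.8
gap -0.8 contact angle now -152 -> end -85
[[7.4, -4.4, -0.5, 0], [8.1, -2.7, -0.5, 0], [8.5, -0.9, -0.5, 0], [8.7, 0.6, -0.5, 0], [8.9, 0.8, -0.5, 0], [8.9, 0.8, -0.5, 0], [8.4, 1.7, -0.5, 0], [7.9, 3.5, -0.5, 0]]
```

View pics/a4.png

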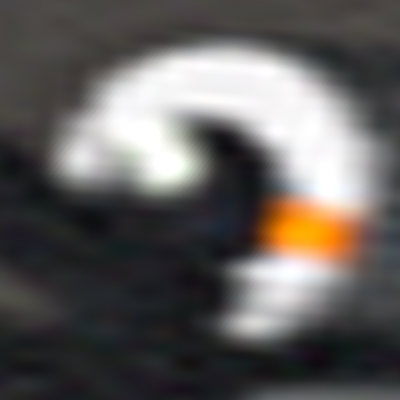

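```bash
python3 orb.py 8 7 1.2 4.5 -0.5 8
```

```text
gap -0.1 contact angle now -153 -> end -82
[[8.0, -4.0, -0.5, 0], [8.7, -2.1, -0.5, 0], [9.0, -0.2, -0.5, 0], [9.0, 1.5, -0.5, 0], [9.2, 1.8, -0.5, 0], [9.1, 1.8, -0.5, 0], [8.4, 3.0, -0.5, 0], [7.6, 4.8, -0.5, 0]]
```

servo_tool --commands '[[[8.0,-2.5,-0.5,0],[9.0,-1.0,-0.5,0],[9.0,0.2,-0.5,0],[9.0,1.5,-0.5,0],[9.2,1.8,-0.5,0]]]'

```text
clock: 5.83
position: [0.5034, 0.1038, 0.1439]
ee_rot: [-0.99, 1.504, -1.357]
force: [-1.8, -2.4, 1.4]
finger_gap: 0.0004
```

```bash
python3 look.py a5 side; python3 orb.py 8 7 1.2 4.5 -0.5 8
```

```text
t 5.83 p [0.5034 0.1038 0.1439] phi -97.5 r 43.0mm xyaw-180 71.4  F [-1.8 -2.4  1.4] Fr 2.6 Ft -1.5 tilt 0.005 q7 -0.35 [-0.62  0.24  0.45  2.02 -0.25  0.91 -0.35]
finger dir deg: world [-0.6  5.4] out -5.3 tan -1.3
gap -1.6 contact angle now -104 -> end -19
[[8.2, 3.6, -0.5, 0], [7.3, 5.3, -0.5, 0], [6.0, 6.7, -0.5, 0], [4.4, 7.8, -0.5, 0], [2.6, 8.6, -0.5, 0], [0.7, 8.9, -0.5, 0], [-1.2, 8.9, -0.5, 0], [-1.7, 9.2, -0.5, 0]]
```

View pics/a5.png

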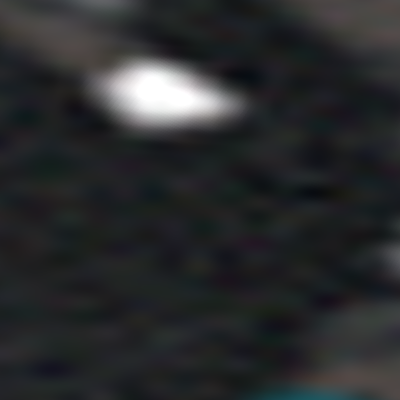

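servo_tool --commands '[[[7.8,3.6,2,0],[7.0,5.3,1.5,0],[6.0,6.7,1,0],[4.4,7.8,1,0],[2.6,8.6,0.5,0]]]'

```text
clock: 6.3
position: [0.5375, 0.1114, 0.145]
ee_rot: [-0.999, 1.497, -1.397]
force: [3.4, -8.3, -0.7]
finger_gap: -0.0003
```

```bash
python3 look.py a6 ; python3 orb.py 8 7 1.2 4.5 0 8
```

```text
t 6.30 p [0.5375 0.1114 0.145 ] phi -50.9 r 45.2mm xyaw-180 70.5  F [ 3.4 -8.3 -0.7] Fr 8.6 Ft -2.6 tilt 0.002 q7 -0.39 [-0.63  0.31  0.45  1.94 -0.25  0.93 -0.39]
finger dir deg: world [-0.5  3.6] out -3.1 tan 1.9
gap 1.2 contact angle now -39 -> end 22
[[0.2, 9.0, 0.0, 0], [-1.3, 9.1, 0.0, 0], [-1.5, 9.2, 0.0, 0], [-1.5, 9.2, 0.0, 0], [-1.8, 9.0, 0.0, 0], [-3.3, 8.3, 0.0, 0], [-5.0, 7.4, 0.0, 0], [-6.5, 6.2, 0.0, 0]]
```

View pics/a6.png

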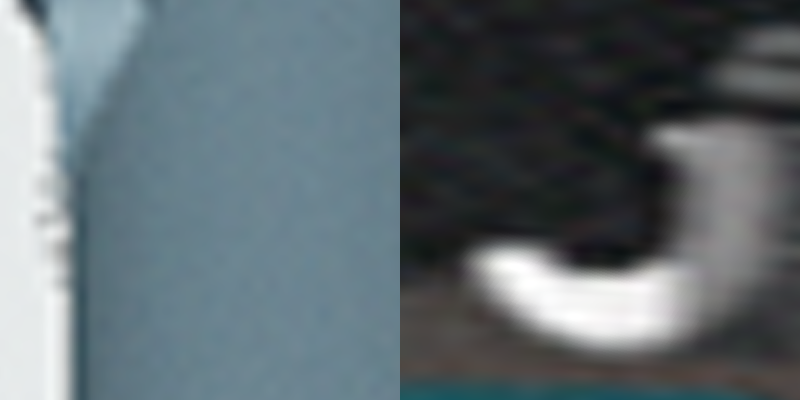

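servo_tool --commands '[[[1.5,9.0,1,0],[-0.5,9.1,1,0],[-1.2,9.2,1,0],[-1.5,9.2,0.5,0],[-1.8,9.0,0,0]]]'

```text
clock: 6.82
position: [0.5551, 0.1358, 0.1477]
ee_rot: [-0.969, 1.466, -1.446]
force: [5.2, -3.4, -4.6]
finger_gap: 0.0001
```

```bash
python3 look.py a7 side ; python3 orb.py 8 7 1.2 4 0 8
```

```text
t 6.82 p [0.5551 0.1358 0.1477] phi -13.1 r 47.3mm xyaw-180 69.6  F [ 5.2 -3.4 -4.6] Fr 5.8 Ft -2.1 tilt 0.001 q7 -0.48 [-0.69  0.32  0.45  1.91 -0.21  0.91 -0.48]
finger dir deg: world [1.8 2.1] out 1.3 tan 2.4
side mark angle 65.4 r 23.9 n 3359 -> past pointer 45.8
gap 6.4 contact angle now -20 -> end 70
[[-1.5, 8.7, 0.0, 0], [-3.2, 8.1, 0.0, 0], [-4.9, 7.3, 0.0, 0], [-6.4, 6.0, 0.0, 0], [-7.5, 4.5, 0.0, 0], [-8.3, 2.8, 0.0, 0], [-8.7, 1.0, 0.0, 0], [-8.9, -0.7, 0.0, 0]]
```

View pics/a7.png

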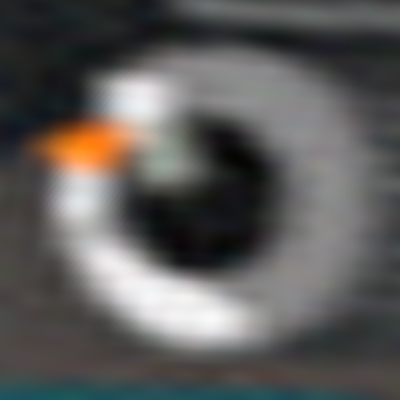

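```bash
sed -i 's/\[.509,.1465\]/[.5105,.1465]/' st.py;  python3 orb.py 8 7 1.2 4 0 12
```

```text
gap 1.0 contact angle now -20 -> end 70
[[-1.4, 8.7, 0.0, 0], [-3.1, 8.2, 0.0, 0], [-4.8, 7.3, 0.0, 0], [-6.3, 6.1, 0.0, 0], [-7.4, 4.6, 0.0, 0], [-8.3, 2.9, 0.0, 0], [-8.7, 1.1, 0.0, 0], [-8.9, -0.6, 0.0, 0]]
```

servo_tool --commands '[[[-1.6,8.7,0.5,0],[-3.1,8.2,0.5,0],[-4.8,7.3,0,0],[-6.3,6.1,0,0],[-7.4,4.6,-0.5,0],[-8.3,2.9,-0.5,0]]]'

```text
clock: 7.37
position: [0.5363, 0.1805, 0.1509]
ee_rot: [-0.941, 1.448, -1.451]
force: [7.2, 5.1, -5.2]
finger_gap: 0.0
```

```bash
sed -i 's/c0=(0,.5) if n=="top" else (1.,1.)/c0=(-2.,.5) if n=="top" else (-.5,1.)/' look.py; python3 look.py a8 side ; python3 orb.py 8 7 1.2 4 -1 12
```

```text
t 7.37 p [0.5363 0.1805 0.1509] phi 52.8 r 42.6mm xyaw-180 69.6  F [ 7.2  5.1 -5.2] Fr 8.4 Ft -2.7 tilt 0.003 q7 -0.60 [-0.77  0.29  0.44  1.95 -0.18  0.87 -0.6 ]
finger dir deg: world [3.5 2.3] out 4.0 tan -1.4
side mark angle 150.6 r 23.5 n 3947 -> past pointer 131.0
gap -1.5 contact angle now 70 -> end 131
[[-9.1, -0.9, -1.0, 0], [-9.1, -0.9, -1.0, 0], [-9.1, -0.9, -1.0, 0], [-8.5, -2.0, -1.0, 0], [-7.9, -3.8, -1.0, 0], [-6.9, -5.4, -1.0, 0], [-5.6, -6.7, -1.0, 0], [-4.0, -7.8, -1.0, 0]]
```

View pics/a8.png

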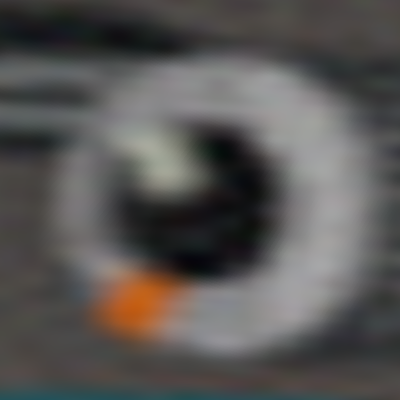

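servo_tool --commands '[[[-9,-0.5,-1,0],[-9,-0.7,-1,0],[-9,-0.9,-1,0],[-8.5,-2,-1,0],[-7.9,-3.8,-1,0],[-6.9,-5.4,-1,0],[-5.6,-6.7,-1,0]]]'

```text
clock: 8.0
position: [0.4678, 0.1731, 0.1446]
ee_rot: [-0.949, 1.448, -1.427]
force: [0.6, -0.1, 0.4]
finger_gap: -0.0
```

```bash
python3 look.py a9 side ; python3 orb.py 8 7 1.2 4 0 10
```

```text
t 8.00 p [0.4678 0.1731 0.1446] phi 148.1 r 50.3mm xyaw-180 70.5  F [ 0.6 -0.1  0.4] Fr -0.6 Ft -0.3 tilt 0.003 q7 -0.65 [-0.82  0.17  0.44  2.1  -0.13  0.82 -0.65]
finger dir deg: world [3.1 3. ] out -1.1 tan -4.2
side mark angle -166.8 r 24.5 n 3943 -> past pointer 173.6
gap 7.6 contact angle now 160 -> end -134
[[1.0, -9.1, 0.0, 0], [1.0, -9.1, 0.0, 0], [1.2, -8.9, 0.0, 0], [2.8, -8.3, 0.0, 0], [4.5, -7.5, 0.0, 0], [6.0, -6.4, 0.0, 0], [7.2, -4.9, 0.0, 0], [8.1, -3.3, 0.0, 0]]
```

View pics/a9.png

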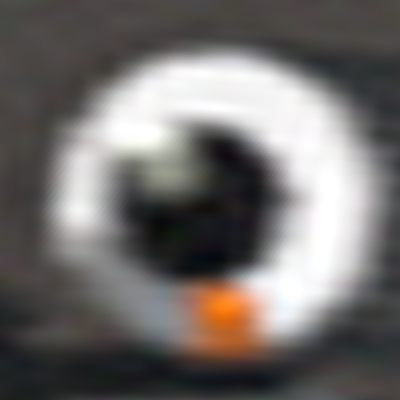

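servo_tool --commands '[[[5.5,-2.5,1,0],[4.0,-5,1,0],[2,-8.5,1,0],[1.5,-9,0.5,0],[1.3,-9,0,0],[2.5,-8.4,0,0]]]'

```text
clock: 8.55
position: [0.4649, 0.1363, 0.1441]
ee_rot: [-0.986, 1.48, -1.401]
force: [-3.3, 1.1, 1.3]
finger_gap: -0.0
```

```bash
python3 look.py b1 side ; python3 orb.py 8 7 1.2 4 0 10
```

```text
t 8.55 p [0.4649 0.1363 0.1441] phi -167.4 r 46.7mm xyaw-180 70.8  F [-3.3  1.1  1.3] Fr 3.0 Ft -1.8 tilt 0.002 q7 -0.53 [-0.76  0.17  0.46  2.1  -0.17  0.87 -0.53]
finger dir deg: world [0.5 3.5] out -1.3 tan -3.3
side mark angle -112.5 r 24.1 n 3778 -> past pointer 227.9
gap -0.3 contact angle now -170 -> end -106
[[6.1, -6.3, 0.0, 0], [7.3, -4.8, 0.0, 0], [8.2, -3.1, 0.0, 0], [8.7, -1.3, 0.0, 0], [8.8, 0.6, 0.0, 0], [9.1, 1.1, 0.0, 0], [9.1, 1.1, 0.0, 0], [8.9, 1.2, 0.0, 0]]
```

View pics/b1.png

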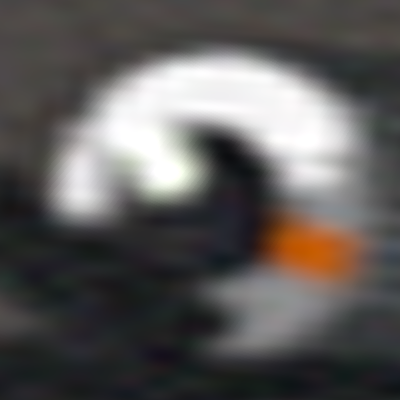

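servo_tool --commands '[[[6.1,-5.8,1,0],[7.3,-4.2,1,0],[8.2,-2.5,1,0],[8.7,-0.7,1,0],[8.8,0.8,0.5,0]]]'

```text
clock: 9.02
position: [0.4923, 0.107, 0.143]
ee_rot: [-1.023, 1.501, -1.413]
force: [-4.2, -5.4, 1.7]
finger_gap: -0.0003
```

```bash
python3 look.py b2 ; python3 orb.py 8 7 1.2 4 0 10
```

```text
t 9.02 p [0.4923 0.107  0.143 ] phi -114.7 r 43.5mm xyaw-180 70.2  F [-4.2 -5.4  1.7] Fr 6.6 Ft -1.6 tilt 0.001 q7 -0.45 [-0.7   0.24  0.48  2.03 -0.2   0.92 -0.45]
finger dir deg: world [-1.5  2.4] out -1.6 tan -2.4
gap 0.1 contact angle now -110 -> end -31
[[9.1, 1.0, 0.0, 0], [8.8, 1.3, 0.0, 0], [8.3, 2.8, 0.0, 0], [7.5, 4.6, 0.0, 0], [6.3, 6.1, 0.0, 0], [4.9, 7.3, 0.0, 0], [3.2, 8.2, 0.0, 0], [1.4, 8.7, 0.0, 0]]
```

View pics/b2.png

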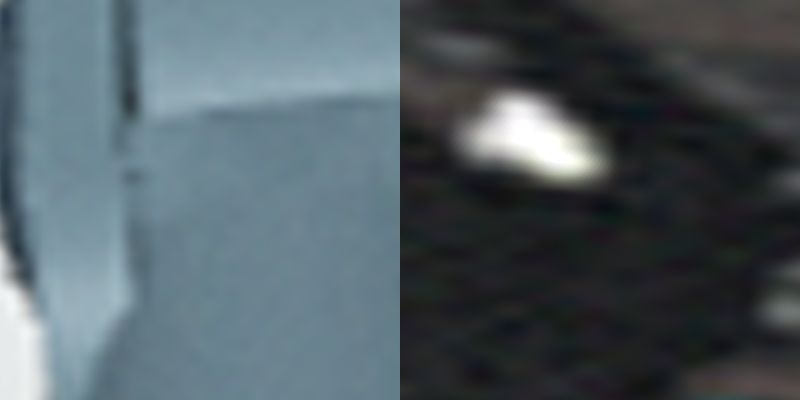

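servo_tool --commands '[[[-4,-12,4,0],[0,-12,2,0],[28,-2,0,0],[28,6,0,0],[20,16,0,0],[6,18,0,0],[0,8,-3,0],[0,0,0,0]]]'

```text
clock: 9.78
position: [0.5831, 0.1122, 0.1488]
ee_rot: [-0.999, 1.497, -1.438]
force: [-0.2, 0.8, 0.2]
finger_gap: -0.0001
```

```bash
python3 look.py b3 ; python3 orb.py 8 7 1.2 4 0 12
```

```text
t 9.78 p [0.5831 0.1122 0.1488] phi -25.3 r 80.3mm xyaw-180 69.2  F [-0.2  0.8  0.2] Fr -0.5 Ft 0.7 tilt 0.001 q7 -0.40 [-0.64  0.39  0.49  1.83 -0.26  0.98 -0.4 ]
finger dir deg: world [-0.4  2. ] out -1.2 tan 1.7
side mark angle -44.1 r 24.0 n 3380 -> past pointer 296.3
gap 35.8 contact angle now -21 -> end 45
[[-0.8, 9.1, 0.0, 0], [-0.8, 9.1, 0.0, 0], [-1.0, 8.9, 0.0, 0], [-2.5, 8.4, 0.0, 0], [-4.3, 7.7, 0.0, 0], [-5.8, 6.6, 0.0, 0], [-7.1, 5.2, 0.0, 0], [-8.0, 3.5, 0.0, 0]]
```

View pics/b3.png

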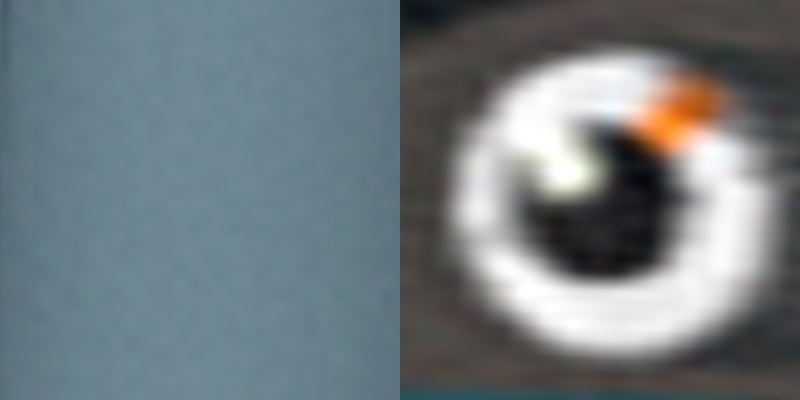

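servo_tool --commands '[[[-15,4,0,0],[-12,3,0,0],[-4,2,0,0],[-3,2,0,0],[-2,2,0,0]]]'

```text
clock: 10.3
position: [0.5448, 0.1152, 0.1498]
ee_rot: [-0.993, 1.499, -1.45]
force: [3.9, -3.5, -3.6]
finger_gap: -0.0001
```

```bash
python3 look.py b4 side ; python3 orb.py 8 7 1.2 4 0 12
```

```text
t 10.30 p [0.5448 0.1152 0.1498] phi -42.3 r 46.4mm xyaw-180 68.6  F [ 3.9 -3.5 -3.6] Fr 5.2 Ft 0.0 tilt 0.001 q7 -0.45 [-0.69  0.32  0.5   1.92 -0.23  0.95 -0.45]
finger dir deg: world [-0.2  1.8] out -1.3 tan 1.2
side mark angle -45.2 r 23.6 n 2947 -> past pointer 295.2
gap -0.3 contact angle now -31 -> end 29
[[-0.3, 8.8, 0.0, 0], [-0.7, 9.1, 0.0, 0], [-0.7, 9.1, 0.0, 0], [-0.8, 9.1, 0.0, 0], [-2.0, 8.5, 0.0, 0], [-3.8, 7.9, 0.0, 0], [-5.4, 6.9, 0.0, 0], [-6.8, 5.6, 0.0, 0]]
```

servo_tool --commands '[[[-0.3,8.8,0,0],[-0.7,9.1,0,0],[-0.7,9.1,0,0]]]'

```text
clock: 10.6
position: [0.5521, 0.1288, 0.1507]
ee_rot: [-0.977, 1.485, -1.477]
force: [5.2, -4.4, -3.4]
finger_gap: -0.0001
```

```bash
python3 look.py b5 side ; python3 orb.py 8 4 1.2 4 0 12
```

```text
t 10.60 p [0.5521 0.1288 0.1507] phi -23.0 r 45.2mm xyaw-180 68.0  F [ 5.2 -4.4 -3.4] Fr 6.5 Ft -2.0 tilt 0.000 q7 -0.51 [-0.72  0.33  0.5   1.91 -0.21  0.93 -0.51]
finger dir deg: world [1. 1.] out 0.5 tan 1.3
side mark angle -16.5 r 23.1 n 3466 -> past pointer 323.9
gap 0.8 contact angle now -22 -> end 18
[[-1.8, 6.3, 0.0, 0], [-1.8, 6.3, 0.0, 0], [-2.0, 6.1, 0.0, 0], [-2.7, 5.8, 0.0, 0], [-3.4, 5.4, 0.0, 0], [-4.1, 5.0, 0.0, 0], [-4.6, 4.4, 0.0, 0], [-5.1, 3.8, 0.0, 0]]
```

View pics/b5.png

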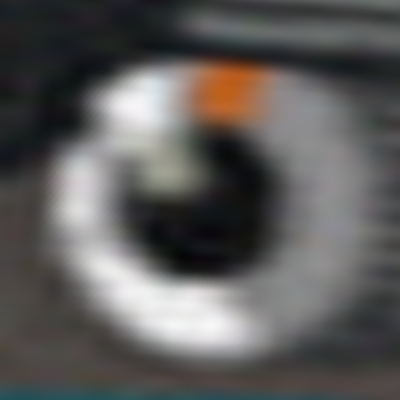

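servo_tool --commands '[[[-1.2,6.5,0,0],[-1.8,6.3,0,0],[-2,6,0,0]]]'

```text
clock: 10.9
position: [0.5557, 0.142, 0.152]
ee_rot: [-0.964, 1.473, -1.492]
force: [4.4, -2.2, -2.8]
finger_gap: 0.0003
```

```bash
python3 look.py b6 side ; python3 orb.py 4 2.5 1.2 4 0 12
```

```text
t 10.90 p [0.5557 0.142  0.152 ] phi -5.7 r 45.4mm xyaw-180 67.7  F [ 4.4 -2.2 -2.8] Fr 4.6 Ft -1.8 tilt 0.001 q7 -0.55 [-0.74  0.33  0.5   1.9  -0.2   0.92 -0.55]
finger dir deg: world [1.9 0.5] out 1.8 tan 0.7
side mark angle 6.4 r 23.7 n 4223 -> past pointer 346.8
gap -1.2 contact angle now -16 -> end 2
[[-3.1, 4.4, 0.0, 0], [-3.4, 4.1, 0.0, 0], [-3.8, 3.8, 0.0, 0], [-4.0, 3.5, 0.0, 0]]
```

View pics/b6.png

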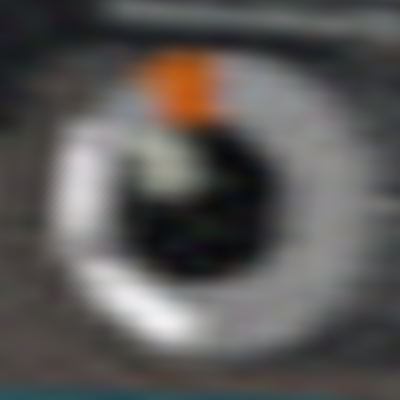

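```bash
python3 - <<'E'
from look import *
s=dict(np.load("/tmp/top0.npz")); S=dict(np.load("/tmp/side0.npz"))
# base outline angle at z=.045
g=s["pixels"].astype(int).min(2); m=(g>185).astype(np.uint8); m[:,:195]=0;m[:,310:]=0;m[:170]=0;m[265:]=0
m=cv2.morphologyEx(m,cv2.MORPH_CLOSE,np.ones((15,15)))
c=max(cv2.findContours(m,0,1)[0],key=cv2.contourArea)[:,0]
W=np.array([bp(s,p,.045)[:2]*1000 for p in c]).astype(np.float32)
print(cv2.minAreaRect(W))
ims=[]
for q in(s,S):
    im=rect(q,(.508,.1465) if q is s else (.5105,.1465),.176,400,.0001)[:,:,::-1].copy(); ims.append(im)
cv2.imwrite("pics/ptr.png",np.hstack(ims))
for nm in("side_b6",):
    q=dict(np.load(f"/tmp/{nm}.npz")); 
E
```

```text
((526.6976928710938, 90.31766510009766), (155.98468017578125, 265.9417724609375), 18.820959091186523)
```

View pics/ptr.png

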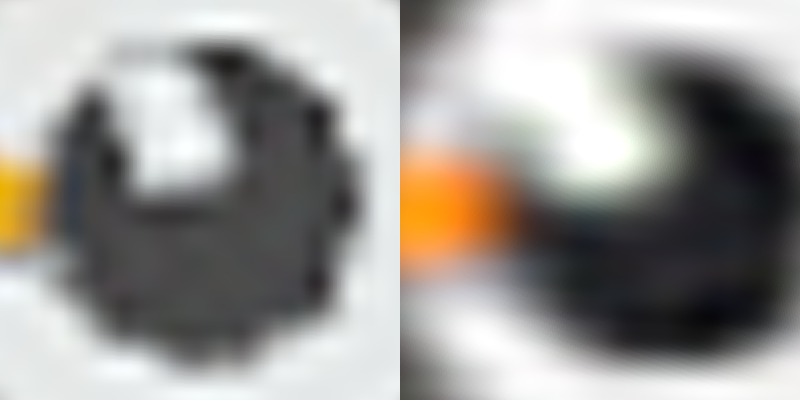

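servo_tool --commands '[[[-2.2,4.6,0,0],[-2.6,4.3,0,0]]]'

```text
clock: 11.12
position: [0.5552, 0.1507, 0.1527]
ee_rot: [-0.956, 1.467, -1.496]
force: [5.3, -1.2, -3.6]
finger_gap: 0.0
```

```bash
python3 look.py b7 side ; python3 orb.py 4 1.5 1.2 4 0 12
```

```text
t 11.12 p [0.5552 0.1507 0.1527] phi 5.3 r 44.9mm xyaw-180 67.6  F [ 5.3 -1.2 -3.6] Fr 5.2 Ft -1.7 tilt 0.001 q7 -0.57 [-0.76  0.33  0.49  1.9  -0.19  0.91 -0.57]
finger dir deg: world [2.4 0.5] out 2.4 tan 0.3
side mark angle 22.5 r 23.5 n 3877 -> past pointer 2.9
gap -3.1 contact angle now -0 -> end 10
[[-4.1, 2.5, 0.0, 0], [-4.2, 2.3, 0.0, 0], [-4.3, 2.1, 0.0, 0], [-4.4, 1.9, 0.0, 0]]
```

View pics/b7.png

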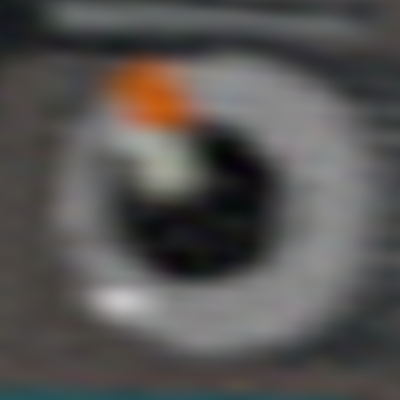

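servo_tool --commands '[[[14,1,0,0],[14,0,5,0],[0,-20,30,-7],[-6,-30,15,-7],[-10,-30,0,-7],[-14,-30,0,-7],[-14,-25,0,-7],[-14,-15,0,-7],[-8,-5,0,-7],[0,0,0,0]]]'

```text
clock: 12.0
position: [0.5073, 0.0044, 0.2029]
ee_rot: [-0.294, 2.039, -2.056]
force: [-0.8, -0.2, -0.1]
finger_gap: -0.0001
```

```bash
python3 look.py b8; python3 -c "
from h import *
for n in('top','side'):
    s=dict(np.load(f'/tmp/{n}_b8.npz')); a=s['pixels'][:,:,::-1]; a=a[140:290,160:360]; cv2.imwrite(f'pics/{n}_b8w.png',cv2.resize(a,None,fx=4,fy=4,interpolation=2))"
```

```text
t 12.00 p [0.5073 0.0044 0.2029] phi -91.3 r 142.1mm xyaw-180 17.6  F [-0.8 -0.2 -0.1] Fr 0.2 Ft -0.8 tilt 0.000 q7 -1.25 [-0.77  0.15  0.74  2.01 -0.11  1.   -1.25]
finger dir deg: world [ 1.3 -0.3] out 0.3 tan 1.3
top mark angle 29.9 r 23.1 n 2490 -> past pointer 10.3
```

View pics/b8.png

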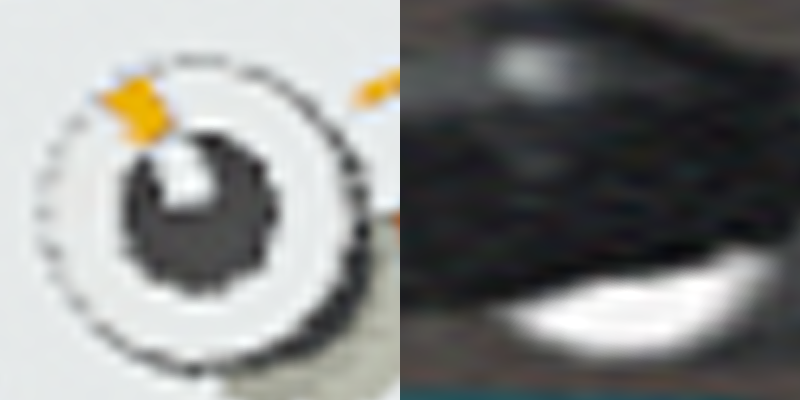

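View pics/side_b8w.png

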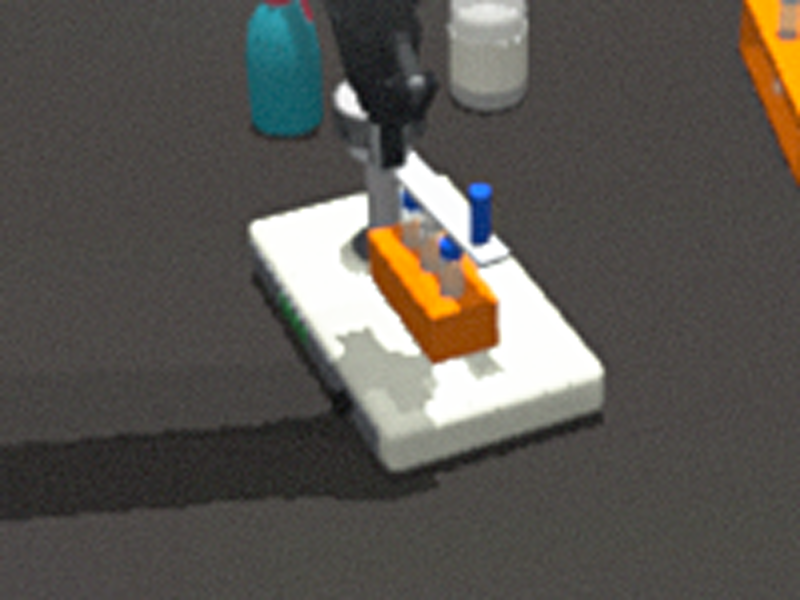

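```bash
python3 - <<'E'
from look import *
for nm in("top0","top_b8"):
    s=dict(np.load(f"/tmp/{nm}.npz"))
    c=np.array([.508,.1465])
    im=rect(s,c,.172); hs=cv2.cvtColor(np.ascontiguousarray(im),cv2.COLOR_RGB2HSV).astype(int)
    v,u=np.mgrid[0:400,0:400]; x=(200-v)*.2;y=(200-u)*.2; rr=np.hypot(x,y)
    o=(hs[...,0]>5)&(hs[...,0]<28)&(hs[...,1]>110)&(rr<36)
    o[:, 300:]=0
    M=np.array([x[o].mean(),y[o].mean()])
    im6=rect(s,c,.176); g=im6.astype(int).max(2)
    # hub: dark within 20mm, fill
    d=((g<130)&(rr<19)).astype(np.uint8)
    cn=max(cv2.findContours(d,0,1)[0],key=cv2.contourArea); hull=cv2.convexHull(cn)
    (hu,hv),hr=cv2.minEnclosingCircle(hull); hx,hy=(200-hv)*.2,(200-hu)*.2
    w=(g>150)&(np.hypot(x-hx,y-hy)<14.5)&~o&(np.hypot(x-hx,y-hy)>0)
    Pp=np.array([x[w].mean(),y[w].mean()])
    print(nm,"mark",M,"hub",hx,hy,hr*.2,"pointer ang",np.degrees(np.arctan2(Pp[1]-hy,Pp[0]-hx)),"r",np.hypot(Pp[0]-hx,Pp[1]-hy),"mark ang",np.degrees(np.arctan2(M[1]-hy,M[0]-hx)),np.hypot(M[0]-hx,M[1]-hy))
# side marks
s=dict(np.load("/tmp/top_b8.npz"));
v,u=np.where(col(s,"b",(255,300,180,230))); print("pin px",u.mean(),v.mean(),len(u))
cv2.imwrite("pics/tb8.png",cv2.resize(np.ascontiguousarray(s["pixels"][170:270,190:320,::-1]),None,fx=6,fy=6,interpolation=2))
E
```

```text
top0 mark [ 0.03853147 23.12097902] hub -0.30962829589843754 -0.2689117431640625 16.214825439453126 pointer ang 22.9272851617325 r 8.168012608760419 mark ang 89.14721226231701 23.39248180890847
top_b8 mark [20.49472468 12.04574509] hub -0.30509033203125 -0.32181701660156253 16.176860046386718 pointer ang 23.206985205058878 r 8.166036510666219 mark ang 30.73570043512288 24.19894413201151
pin px nan nan 0<stdin>:20: RuntimeWarning: Mean of empty slice.
  ret = ret.dtype.type(ret / rcount)
```

View pics/tb8.png

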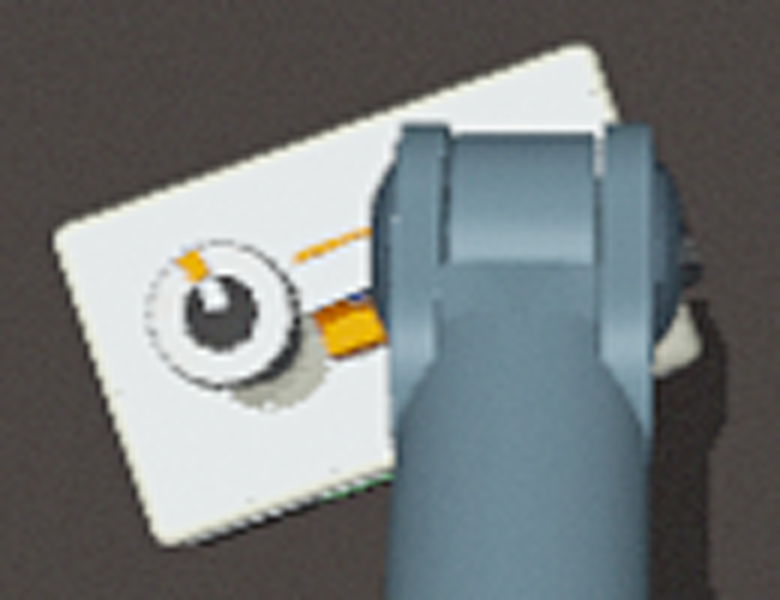

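servo_tool --commands '[[[-12,28,0,-6],[-14,30,0,-6],[-14,32,0,-6],[-14,30,-5,0],[-9,20,-20,0],[0,4,-20,0],[2,0,-7,0],[2,0,0,0],[0,0,0,0]]]'

```text
clock: 12.85
position: [0.4549, 0.1647, 0.1537]
ee_rot: [-0.014, 2.177, -2.194]
force: [0.3, -0.1, 0.1]
finger_gap: 0.0002
```

```bash
python3 look.py c1 side
```

```text
t 12.85 p [0.4549 0.1647 0.1537] phi 161.9 r 58.5mm xyaw-180 2.4  F [ 0.3 -0.1  0.1] Fr -0.3 Ft 0.0 tilt 0.000 q7 -1.87 [-1.02  0.16  0.62  2.1  -0.1   0.89 -1.87]
finger dir deg: world [ 1.7 -0.4] out -1.7 tan -0.1
side mark angle 27.1 r 24.5 n 3536 -> past pointer 7.5
```

View pics/c1.png

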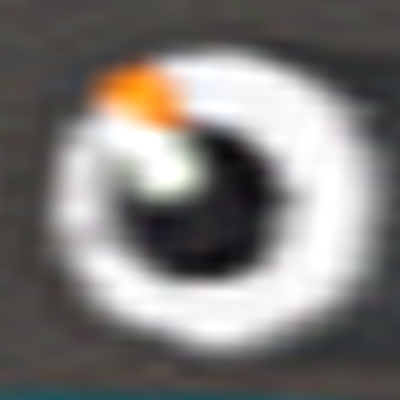

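servo_tool --commands '[[[-1,-12,0,0],[-1,-11,0,0],[6,0,-1,0],[5,0,-1,0],[3,0,-1,0],[2,0,0,0]]]'

```text
clock: 13.4
position: [0.4688, 0.134, 0.1532]
ee_rot: [-0.011, 2.188, -2.2]
force: [-3.6, -0.7, 1.1]
finger_gap: -0.0002
```

```bash
python3 -c "
from st import *
st()"
```

```text
t 13.40 p [0.4688 0.134  0.1532] phi -163.3 r 43.5mm xyaw-180 1.9  F [-3.6 -0.7  1.1] Fr 3.7 Ft -0.4 tilt 0.000 q7 -1.79 [-0.96  0.17  0.64  2.09 -0.12  0.89 -1.79]
finger dir deg: world [ 1.3 -0.3] out -1.1 tan 0.7
```

servo_tool --commands '[[[4,3.2,0,0],[4,3.2,0,0],[-8,-1.5,0,0],[-10,0,0,0],[0,0,0,0]]]'

```text
clock: 13.82
position: [0.4508, 0.1327, 0.1513]
ee_rot: [-0.03, 2.194, -2.223]
force: [-0.9, 0.5, 0.7]
finger_gap: -0.0003
```

```bash
python3 look.py c2 side
```

```text
t 13.82 p [0.4508 0.1327 0.1513] phi -167.0 r 61.3mm xyaw-180 1.5  F [-0.9  0.5  0.7] Fr 0.7 Ft -0.7 tilt 0.000 q7 -1.82 [-0.98  0.16  0.64  2.12 -0.1   0.91 -1.82]
finger dir deg: world [-0.  -0.8] out 0.2 tan 0.7
side mark angle 25.6 r 24.5 n 3756 -> past pointer 6.0
```

View pics/c2.png

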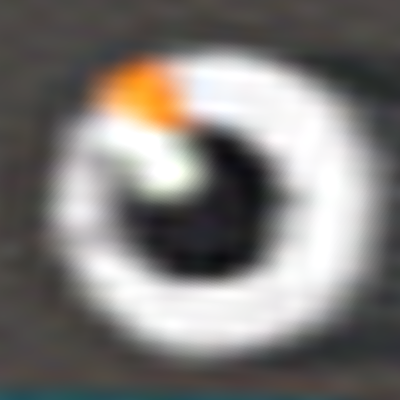

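servo_tool --commands '[[[11,0,0,0],[6,0,0,0],[4,0,0,0],[4,3.4,0,0],[4,3.4,0,0],[4,3.4,0,0],[-8,-1.5,0,0],[-10,0,0,0],[0,0,0,0]]]'

```text
clock: 14.62
position: [0.4511, 0.134, 0.1488]
ee_rot: [0.084, -2.176, 2.236]
force: [-0.9, 0.2, -0.2]
finger_gap: 0.0001
```

```bash
python3 look.py c3 side
```

```text
t 14.62 p [0.4511 0.134  0.1488] phi -168.1 r 60.7mm xyaw-180 1.3  F [-0.9  0.2 -0.2] Fr 0.8 Ft -0.4 tilt 0.002 q7 -1.79 [-0.96  0.2   0.64  2.08 -0.13  0.96 -1.79]
finger dir deg: world [-3.  -1.6] out 3.2 tan 0.9
side mark angle 23.0 r 24.6 n 3941 -> past pointer 3.4
```

View pics/c3.png

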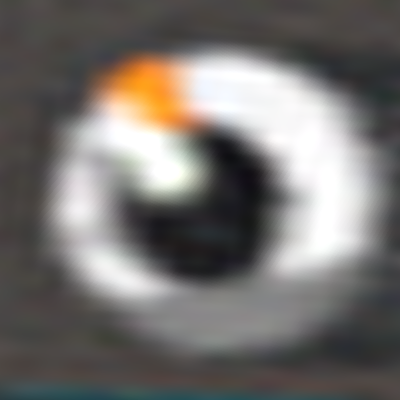

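servo_tool --commands '[[[11,0,0,0],[6,0,0,0],[4,0,0,0],[4,3.5,0,0],[4,3.5,0,0],[4,3.5,0,0],[4,3.5,0,0],[-8,-1.5,0,0],[-10,0,0,0],[0,0,0,0]]]'

```text
clock: 15.5
position: [0.4499, 0.1376, 0.1491]
ee_rot: [0.156, -2.121, 2.213]
force: [-0.5, 0.5, -1.2]
finger_gap: 0.0
```

```bash
python3 look.py c4 side
```

```text
t 15.50 p [0.4499 0.1376 0.1491] phi -171.7 r 61.2mm xyaw-180 1.1  F [-0.5  0.5 -1.2] Fr 0.4 Ft -0.5 tilt 0.008 q7 -1.77 [-0.94  0.26  0.63  2.03 -0.17  1.04 -1.77]
finger dir deg: world [-7.  -2.5] out 7.3 tan 1.5
side mark angle 15.3 r 23.9 n 3817 -> past pointer 355.7
```

View pics/c4.png

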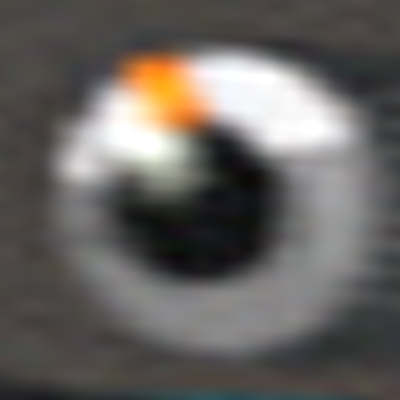

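servo_tool --commands '[[[0,-25,15,6],[0,-28,15,6],[5,-30,10,6],[12,-28,0,0],[14,-20,0,0],[14,-12,0,0],[10,-4,-15,0],[3,0,-20,0],[0,0,-5,0],[0,0,0,0]]]'

```text
clock: 16.38
position: [0.5231, -0.0144, 0.1554]
ee_rot: [-0.459, 1.99, -2.125]
force: [0.1, 0.8, -0.2]
finger_gap: 0.0001
```

```bash
python3 look.py c5; python3 -c "
from h import *
for n in('top','side'):
    s=dict(np.load(f'/tmp/{n}_c5.npz')); a=s['pixels'][:,:,::-1]; a=a[140:290,160:360]; cv2.imwrite(f'pics/{n}_c5w.png',cv2.resize(a,None,fx=4,fy=4,interpolation=2))"
```

```text
t 16.38 p [ 0.5231 -0.0144  0.1554] phi -85.5 r 161.4mm xyaw-180 20.4  F [ 0.1  0.8 -0.2] Fr -0.8 Ft 0.2 tilt 0.005 q7 -1.14 [-0.68  0.33  0.69  1.95 -0.15  1.02 -1.14]
finger dir deg: world [-4.  -4.5] out 4.2 tan -4.3
top mark angle 19.2 r 23.2 n 2345 -> past pointer 359.6
```

View pics/top_c5w.png

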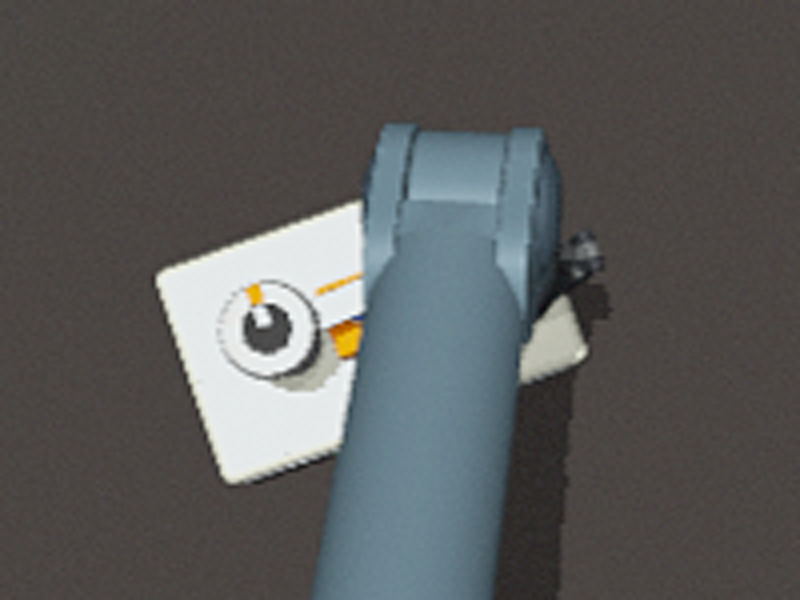

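View pics/side_c5w.png

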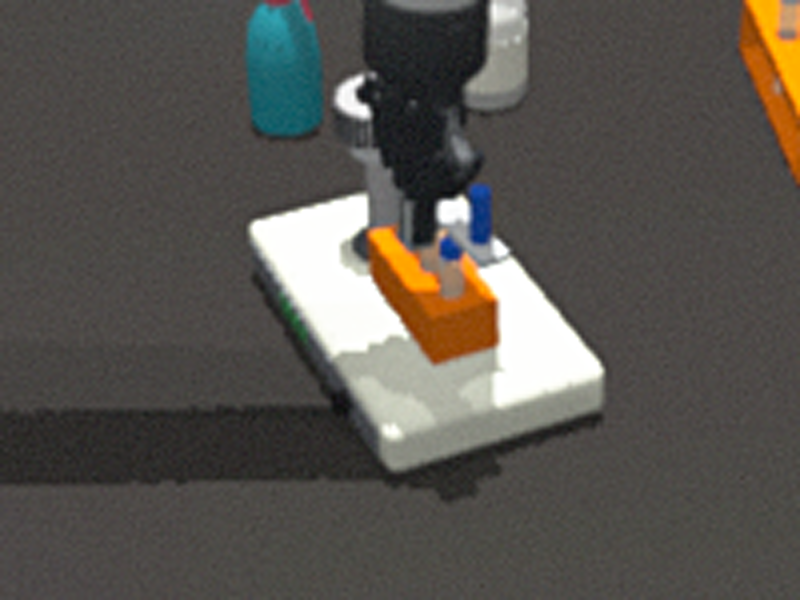

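```bash
cat > sw.py <<'E'
import sys,numpy as np
from st import *
n,st_,dz=[float(a) for a in sys.argv[1:4]]
s=robot.sense();A=np.array([509.5,146.5]);d=s["position"][:2]*1000-A
r=np.hypot(*d);a0=np.degrees(np.arctan2(d[1],d[0]));print("r %.1f a %.1f z %.4f F"%(r,a0,s["position"][2]),s["force"].round(1))
p=d;o=[]
for i in range(int(n)):
    a=np.radians(a0+(i+1)*st_); rr=r+(146-r)*min(1,(i+1)/5); q=rr*np.array([np.cos(a),np.sin(a)])
    v=q-p; v+=.5*np.array([-np.sin(a),np.cos(a)]); o.append([round(float(v[0]),1),round(float(v[1]),1),dz,st_]); p=q
print(o)
E
true
```

servo_tool --commands '[[[-2,8,-3,0],[-1,6,-2,0],[0,0,0,0]]]'

```text
clock: 16.73
position: [0.5204, 0.0031, 0.1527]
ee_rot: [-0.457, 1.99, -2.119]
force: [0.7, 0.2, -0.5]
finger_gap: 0.0002
```

```bash
python3 sw.py 7 4 0
```

```text
r 143.8 a -85.6 z 0.1527 F [ 0.7  0.2 -0.5]
[[10.5, 0.8, 0.0, 4.0], [10.5, 1.5, 0.0, 4.0], [10.4, 2.2, 0.0, 4.0], [10.2, 3.0, 0.0, 4.0], [10.0, 3.7, 0.0, 4.0], [9.6, 4.8, 0.0, 4.0], [9.2, 5.4, 0.0, 4.0]]
```

servo_tool --commands '[[[8,0.8,0,3],[8,1,0,3],[8,2,0,4],[10,3,0,4],[10,3.7,0,4],[9.6,4.8,0,4]]]'

```text
clock: 17.23
position: [0.5715, 0.0232, 0.154]
ee_rot: [-0.791, 1.72, -1.861]
force: [-0.3, -1.3, 0.6]
finger_gap: 0.0
```

```bash
python3 sw.py 10 5 0; python3 look.py d1 side; python3 -c "
from h import *
for n in('side',):
    s=dict(np.load(f'/tmp/{n}_d1.npz')); a=s['pixels'][:,:,::-1]; a=a[140:290,160:360]; cv2.imwrite(f'pics/{n}_d1w.png',cv2.resize(a,None,fx=4,fy=4,interpolation=2))"
```

```text
r 138.0 a -63.3 z 0.1540 F [-0.3 -1.3  0.6]
[[11.8, 4.8, 0.0, 5.0], [11.4, 5.9, 0.0, 5.0], [11.0, 6.9, 0.0, 5.0], [10.4, 8.0, 0.0, 5.0], [9.8, 8.9, 0.0, 5.0], [7.7, 10.8, 0.0, 5.0], [6.8, 11.4, 0.0, 5.0], [5.7, 11.9, 0.0, 5.0], [4.7, 12.4, 0.0, 5.0], [3.6, 12.7, 0.0, 5.0]]
t 17.23 p [0.5715 0.0232 0.154 ] phi -63.7 r 137.6mm xyaw-180 44.0  F [-0.3 -1.3  0.6] Fr 1.0 Ft -0.8 tilt 0.005 q7 -0.81 [-0.64  0.39  0.58  1.85 -0.14  1.01 -0.81]
finger dir deg: world [-2.  -5.3] out 3.9 tan -4.2
side mark angle 15.6 r 22.0 n 2755 -> past pointer 356.0
```

View pics/side_d1w.png

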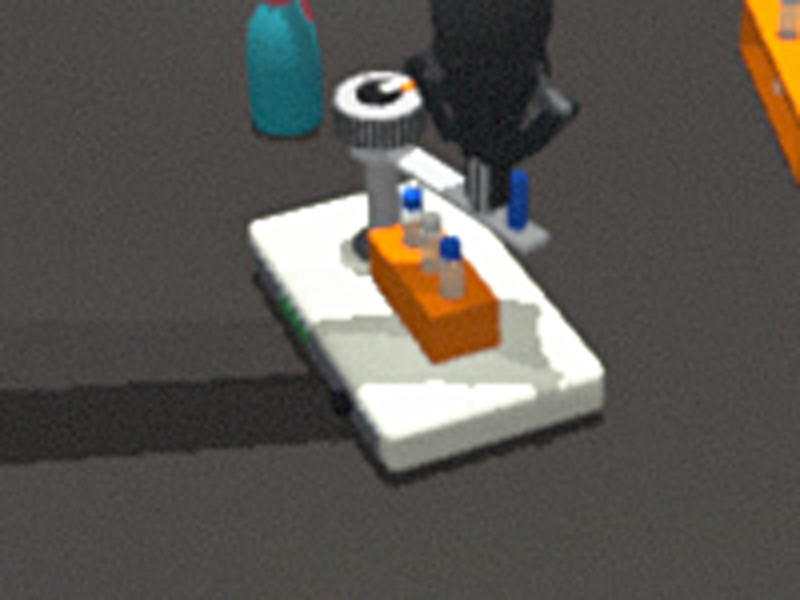

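servo_tool --commands '[[[11.8,4.8,0,3],[11.4,5.9,0,3],[11,6.9,0,3],[10.4,8,0,4],[9.8,8.9,0,4],[7.7,10.8,0,4],[6.8,11.4,0,4],[5.7,11.9,0,4]]]'

```text
clock: 17.95
position: [0.6363, 0.102, 0.1542]
ee_rot: [-1.138, 1.359, -1.487]
force: [-1.1, -1.3, 0.8]
finger_gap: -0.0003
```

```bash
cat > wide.py <<'E'
import sys
from st import *
t=sys.argv[1]; o=[]
for n in sys.argv[2:]:
    s=robot.snapshot(n); np.savez(f"/tmp/{n}_{t}.npz",**s); a=s["pixels"][130:290,160:360,::-1]; o.append(cv2.resize(np.ascontiguousarray(a),None,fx=2 if len(sys.argv)>3 else 3.7,fy=2 if len(sys.argv)>3 else 3.7,interpolation=2))
cv2.imwrite(f"pics/{t}.png",np.hstack(o))
st()
E
python3 wide.py d2 side; python3 sw.py 8 4 0
```

```text
t 18.00 p [0.6371 0.1065 0.1542] phi -17.5 r 132.8mm xyaw-180 74.6  F [ 0.7  1.9 -0.2] Fr 0.1 Ft 2.0 tilt 0.005 q7 -0.42 [-0.61  0.49  0.43  1.67 -0.13  1.05 -0.42]
finger dir deg: world [-0.5 -5.4] out 1.1 tan -5.3
r 133.7 a -17.4 z 0.1542 F [ 0.7  1.9 -0.2]
[[5.0, 8.9, 0.0, 4.0], [4.4, 9.4, 0.0, 4.0], [3.7, 9.9, 0.0, 4.0], [3.0, 10.3, 0.0, 4.0], [2.3, 10.6, 0.0, 4.0], [-0.9, 10.7, 0.0, 4.0], [-1.6, 10.6, 0.0, 4.0], [-2.4, 10.4, 0.0, 4.0]]
```

View pics/d2.png

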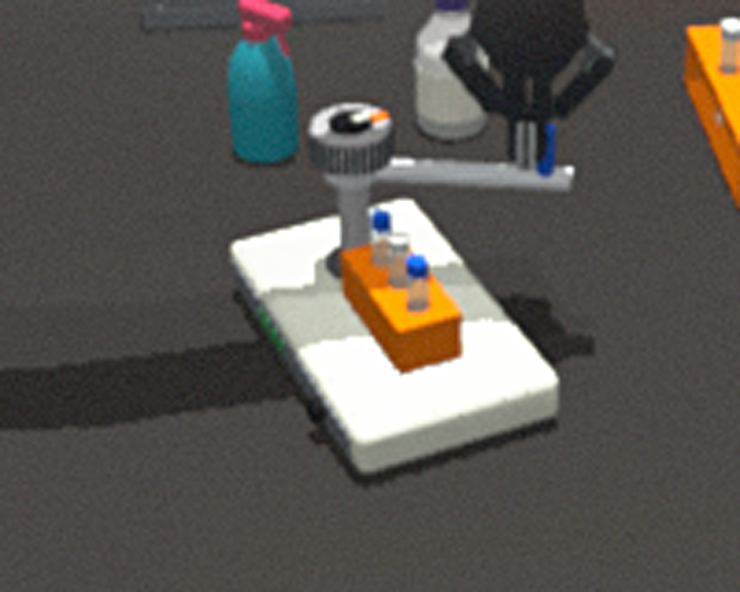

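servo_tool --commands '[[[6,8.9,0,4],[5,9.4,0,4],[4,9.9,0,4],[3,10.3,0,4],[2,10.4,0,4]]]'

```text
clock: 18.42
position: [0.6434, 0.153, 0.1532]
ee_rot: [-1.33, 1.103, -1.219]
force: [-4.3, -2.2, 3.0]
finger_gap: -0.0003
```

```bash
python3 wide.py d3 side; python3 sw.py 4 3 0; python3 - <<'E'
from h import *
s=dict(np.load("/tmp/side_d3.npz"))
v,u=np.where(col(s,"b",(270,340,140,195)));print(len(u),u.mean(),v.mean(),bp(s,(u.mean(),v.mean()),.158))
E
```

```text
t 18.47 p [0.643  0.1566 0.1531] phi 4.4 r 132.9mm xyaw-180 95.1  F [-3.6  0.9  2.4] Fr -3.5 Ft 1.2 tilt 0.005 q7 -0.17 [-0.61  0.51  0.35  1.62 -0.08  1.07 -0.17]
finger dir deg: world [-0.2 -5.8] out -0.7 tan -5.8
r 133.9 a 4.3 z 0.1531 F [-3.6  0.9  2.4]
[[1.6, 7.8, 0.0, 3.0], [1.2, 8.0, 0.0, 3.0], [0.7, 8.2, 0.0, 3.0], [0.3, 8.3, 0.0, 3.0]]
4 305.25 165.25 [0.65042925 0.14002434 0.158     ]
```

View pics/d3.png

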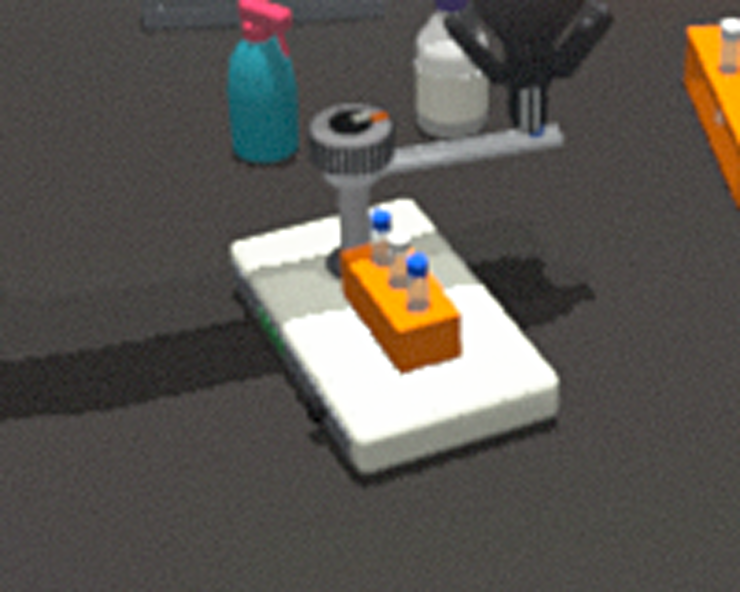

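servo_tool --commands '[[[-3,-10,0,0],[0,-20,5,0],[5,-30,20,0],[10,-35,20,0],[0,-38,15,0],[0,-38,0,0],[0,-38,0,0],[0,0,0,0]]]'

```text
clock: 19.13
position: [0.6513, -0.062, 0.2174]
ee_rot: [-1.315, 1.102, -1.229]
force: [-0.3, -1.5, 0.5]
finger_gap: -0.0
```

```bash
python3 wide.py d4 top side; python3 look.py d5;  python3 - <<'E'
from h import *
for n,roi in(("side",(270,340,140,195)),("top",(190,260,140,210))):
    s=dict(np.load(f"/tmp/{n}_d4.npz"))
    v,u=np.where(col(s,"b",roi));p=bp(s,(u.mean(),v.mean()),.158 if n=="side" else .178)
    print(n,len(u),u.mean(),v.mean(),p,"bar deg",np.degrees(np.arctan2(p[1]-.1465,p[0]-.5095))+70.5)
E
```

```text
t 19.23 p [ 0.6519 -0.0531  0.2163] phi -54.7 r 244.6mm xyaw-180 94.7  F [0.3 0.3 0.4] Fr -0.1 Ft 0.4 tilt 0.005 q7 0.15 [-0.36  0.42  0.42  1.63 -0.08  1.12  0.15]
finger dir deg: world [ 0.4 -5.4] out 4.6 tan -2.8
t 19.23 p [ 0.6519 -0.0531  0.2163] phi -54.7 r 244.6mm xyaw-180 94.7  F [0.3 0.3 0.4] Fr -0.1 Ft 0.4 tilt 0.005 q7 0.15 [-0.36  0.42  0.42  1.63 -0.08  1.12  0.15]
finger dir deg: world [ 0.4 -5.4] out 4.6 tan -2.8
top mark angle 19.2 r 23.2 n 2335 -> past pointer 359.6
side mark angle 15.5 r 23.9 n 3775 -> past pointer 355.9
side 31 304.2258064516129 156.7741935483871 [0.65413457 0.18626973 0.158     ] bar deg 85.87449291723416
top 30 214.93333333333334 167.96666666666667 [0.64709089 0.17533816 0.178     ] bar deg 82.33747338360592
```

View pics/d4.png

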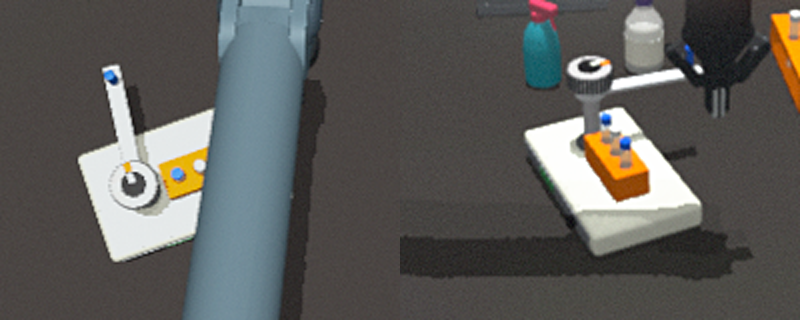

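View pics/d5.png

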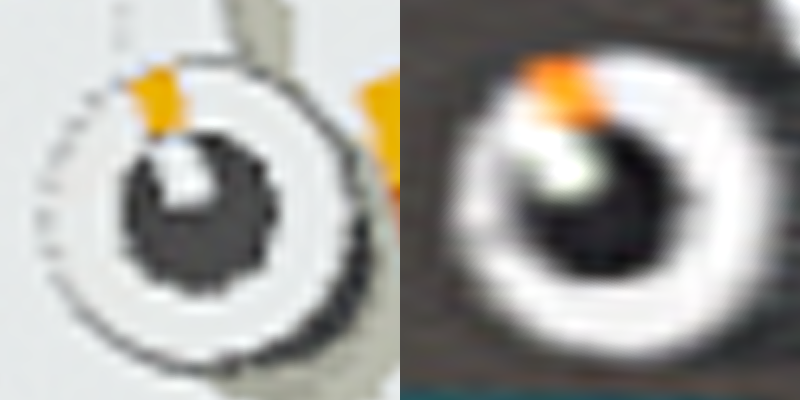

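servo_tool --commands '[[[0,0,10,0],[0,0,0,0],[0,0,0,0]]]'

```text
clock: 19.58
position: [0.6519, -0.0401, 0.2245]
ee_rot: [-1.319, 1.093, -1.201]
force: [-0.4, -0.4, -0.2]
finger_gap: -0.0
```

```bash
python3 -c "
from cell import robot
print(robot.sense()['clock']); print(robot.job_done())"
```

```text
19.5833
the job is handed in; nothing more can be done
None
```

I unscrewed the locking ring to the second meeting of the marks, then swung the clamp bar about a quarter turn clear of the tubes. I handed the job in at 19.6 s. No verdict was reported.

- **Ring:** I rolled shut fingers round the rim, starting about 70° past the first alignment. The mark was hidden while it passed the pointer the first time, but pictures on either side fit one passing.
- **Overshoot:** At the second meeting the ring ran on about 8–10° as I withdrew the finger. I nudged it back before touching the bar. You asked for it not to run beyond that point, so this was a slip, although a corrected one.
- **Final ring position:** The top camera puts the mark at 19.2° and the side camera at 15.5°. I put the pointer at 19–20°. It read 19.6° from the bar and 18.8° from the base edge, though a rough fit of the stripe itself gave about 23°. The mark is therefore at the pointer or a few degrees short. The reading did not change when the bar swung.
- **Bar:** It stands at about 82° (top camera) to 86° (side camera), or roughly 1.44–1.50 rad.
- **Other checks:** In the last pictures the tubes I could see still stood in the block, and the spray and reagent bottles looked undisturbed. I did not check the jar and mortar again, but the arm never went near them. Forces I read between moves stayed below about 11 N. The arm was clear of everything at hand-in.

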